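# Charge the station battery from the hand-crank generator

## Task

Top up the station battery from the hand-crank generator: turn its crank clockwise (seen from above) until the voltmeter needle stands in the thick arc on the dial, and keep it in the arc for 8 seconds without a break. Never let the needle swing up to the pin at the top end of the scale. Then bring the crank to rest so that the needle is back at zero, let go of the knob, and leave the other things on the bench where they are.

Things in the scene. Friction and masses are not known exactly. Their poses are not given: they have to be found in the camera images.
- crank_axis (a point): point on the crank's vertical turning axis, 165 mm above the bench, mid of the generator: green ribbed drum, 148 mm across, 114 mm high, on a 170 mm square base plate bolted down (corners 120 mm from the axis). The flat steel crank arm over the drum is 26 mm wide, its top 132 mm above the bench
- knob_grip (a point): the crank's dark wooden knob, upright, 30 mm across, from 136 to 186 mm above the bench, on the end of the crank arm 70 mm from the axis; it spins freely on the arm. The point lies in its middle, 166 mm above the bench
- crank (a joint): crank angle, rad, grows clockwise seen from above, turns without end; reads 0 at the start. The crank needs about 0.05 N m of friction plus 0.05 N m per rad/s and carries 0.02 kg m2 of generator inertia
- needle_tip (a point): tip of the black voltmeter needle, 95 mm from its pivot; it swings in the dial's plane, clockwise for someone facing the dial. With the crank at a steady w (rad/s, clockwise) it settles d rad from zero, sin(d) = w / W, W = 3.07 nominally (2.0 to 4.6 from day to day). It swings, little damped: d'' = (9 w - 2.25 d') / W - 9 sin(d); free period 2.1 s
- dial_hub (a point): pivot of the needle, lower middle of the dial (under a black mask). The voltmeter is a black switchboard meter, 230 mm wide, 180 mm high, white dial behind a closed window, leaning back 45 degrees on a low stand, 190 mm high in all, left or right of the generator, dial facing up and away from the robot
- zero_mark (a point): the zero graduation: where the needle tip rests when nothing turns, at the left end of the scale as seen by someone facing the dial; a stop pin stands just below it
- arc_mid (a point): middle of the thick black arc on the dial, 95 mm from the pivot and 0.8 rad clockwise of the zero mark; the arc reaches 8 mm (0.085 rad) to either side of it
- end_pin (a point): where the needle tip is when the needle touches the pin at the top end of the scale, 1.4 rad clockwise of the zero mark
- battery: bystander: grey sealed battery with black top, 65 x 151 x 110 mm, on the other side of the generator from the meter; origin at the centre of its underside
- morse_key: bystander: brass Morse key on a dark wooden base 95 x 150 mm, 60 mm high, beyond the generator; origin at the centre of its underside
- marker: bystander: marker pen, 133 mm long, 19 mm thick, lying beyond the generator; origin under its middle
- microphone: bystander: black hand microphone, 60 x 105 x 28 mm, to the right of and nearer than the generator; origin at the centre of its underside

How it is judged:
By the outcome, as a careful person would: the job done as asked, in the order asked, and still so for the second after the job is handed in, with the robot touching nothing.
It also fails if it takes over 69 s, if anything falls off the work surface, if the arm or the gripper's body presses on something with over 40 N, if the wrist force passes 120 N, or if a joint passes its speed limit or range.

## Robot

A 6-joint arm with a two-finger parallel gripper is mounted at the origin on the work surface. World frame = base frame: x ahead of the robot, y to its left, z up, the work surface at z = 0. Lengths are in m, angles in rad, forces in N, time in s.
With the tool pointing down it reaches from about 0.3 to 0.775 m from the base axis. Payload 14.6 kg.
Tool frame: the origin (TCP) lies midway between the tips of the shut fingers; the grasp point (between the pads) lies 19 mm behind it (ctrl.pinch_z is the z of the grasp point in the tool frame, in m); z points along the fingers, y is the line along which they close (so a half turn about z gives the same grasp; the last joint's range is limited). The gripper opens to 94 mm and grips with 3 to 60 N. Pads are 16 mm wide; open, the fingers measure 119 mm over their backs; the gripper's body (75 mm by 177 mm) begins 78 mm behind the grasp point.
Start: joints at [1.218, 0.3, 1.521, -0, 1.321, -0.067], TCP at [0.155, 0.528, 0.174] pointing down, gripper open.
Joint ranges: [-3.03, 3.03], [-0.79, 2.21], [0.23, 2.52], [-1.04, 4.18], [0, 3.07], [-2.55, 2.55]. Speed limits (rad/s): [2.22, 2.22, 2.57, 3.14, 3.14, 3.14].

## Interface

Orientations are given as [roll, pitch, yaw] about the fixed x, y, z axes, in that order (R = Rz(yaw) Ry(pitch) Rx(roll)).
In Python, from station import ctrl, camera, ticket gives the robot as it stands. The module is installed in compiled form; this text tells all that it offers.
- The arm moves only by the shell command python3 -m inch 'ROWS' [FORCE]. ROWS is text: rows parted by semicolons, each of 7 numbers parted by spaces: the opening, from -1 (shut) to 1 (fully open), then the shift along the tool's x, y, z in units of 0.03 m (1.0 is 0.03 m), then the turn, a rotation vector about the tool's x, y, z in units of 10 degrees (1.0 is 10 degrees). In form: grip dx dy dz rx ry rz; .... A call has 1 to 10 rows; each row shifts and turns the commanded pose from where the row before left it, along the tool's axes as they then stand; what a row does not reach is not made up. A row lasts 1/8 s, in which the tool goes at most 62.5 mm and 10.7 degrees, less where a joint would pass 70% of its speed; a pose out of reach is approached as far as the arm can. A call with a number of a shift or a turn outside -1 to 1 is refused whole. A call with a gripper value outside its range is refused whole. The fingers move at their own pace and stop on an object; FORCE is the grip in N (left out, the last holds). Time passes only in rows, so rows that do not move let the fingers close. It gives the time, the measured TCP pose, the force, the opening and the grip force at its end, in the units of the state.
- ctrl.get_obs(): the state, without advancing time (a new reading comes with each control period).
- camera(name): name is "scene" or "top" or "wrist"; returns a dict with "img" (420x560x3 uint8, blue, green, red), "range_z" (420x560 float32, m along the optical axis (not along the pixel's ray), 0 where there is no reading), "intrinsics" (3x3 intrinsics, pixels), "view" (4x4, takes a point from world to camera coordinates). Camera axes: x right, y down, z forward; pixel columns grow to the right and rows downward; lengths in m; the calibration is good to about 2 mm. A picture is of the moment at which its call begins.
- ticket.hand_in(): hands the job in; it is judged then, once.
The state is a dict: "time_s": time; "qpos": joint angles; "joint_vel": joint speeds; "tau": joint torques, N m; "ee_pos": TCP position; "eef_rot": TCP orientation; "force": force on the tool from outside, world axes, zero at the start; "moment": the same for the moment, N m; "grip_width": finger opening in m; "grip_force": force on a finger pad.
Only numpy, scipy, OpenCV 4.12 (cv2) and the standard library are available. Lean on these libraries where they do the work, as an engineer would, in place of code of your own. Each camera call takes 0.05 s, during which the arm holds its last target. There are 200 camera calls.

## Working session

There is one attempt and no reset: what is moved stays moved. The work goes in short steps, Python scripts to look and compute and a shell command to move; the robot and the scene stay as the last step left them, time stands still between calls to the robot, and variables do not carry over. Pictures are saved under pics/ and viewed, at most 10 in all, crops included, and the job is handed in when it is done.

```bash
mkdir -p pics; cat > h.py <<'E'
import numpy as np, cv2
from station import ctrl, camera, ticket
def cast(c,u,v,z):
    V=c["view"];K=c["intrinsics"];R=V[:3,:3];t=V[:3,3]
    o=-R.T@t; d=R.T@np.linalg.inv(K)@np.array([u,v,1.]); return o+d*(z-o[2])/d[2]
def deproj(c,u,v):
    z=c["range_z"][int(round(v)),int(round(u))]
    p=np.linalg.inv(c["intrinsics"])@np.array([u,v,1.])*z; V=c["view"]; return V[:3,:3].T@(p-V[:3,3])
def proj(c,P):
    V=c["view"]; q=c["intrinsics"]@(V[:3,:3]@np.asarray(P)+V[:3,3]); return q[:2]/q[2]
E
python3 - <<'E'
from h import *
a=camera("scene");b=camera("top")
cv2.imwrite("pics/scene.png",a["img"]);cv2.imwrite("pics/top.png",b["img"])
for c in(a,b): print(c["intrinsics"].round(1).tolist(),c["view"].round(3).tolist())
o=ctrl.get_obs();print({k:np.round(v,3).tolist() for k,v in o.items()})
E
```

```text
[[459.3, 0.0, 284.4], [0.0, 459.3, 207.3], [0.0, 0.0, 1.0]] [[-0.082, 0.997, 0.0, 0.009], [0.643, 0.053, -0.764, -0.268], [-0.761, -0.062, -0.646, 1.918], [0.0, 0.0, 0.0, 1.0]]
[[429.9, 0.0, 281.0], [0.0, 429.9, 210.0], [0.0, 0.0, 1.0]] [[0.028, -1.0, 0.004, 0.013], [-0.992, -0.028, -0.123, 0.583], [0.123, -0.001, -0.992, 1.341], [0.0, 0.0, 0.0, 1.0]]
{'time_s': 0.1, 'qpos': [1.218, 0.3, 1.522, 0.0, 1.321, -0.067], 'joint_vel': [0.001, 0.0, -0.003, 0.001, -0.0, 0.001], 'tau': [-0.001, -53.265, -35.328, 0.071, 0.024, -0.0], 'ee_pos': [0.155, 0.527, 0.173], 'eef_rot': [-3.141, -0.0, 2.856], 'force': [0.028, -0.317, -0.09], 'moment': [-0.002, -0.012, -0.007], 'grip_force': 0.0, 'grip_width': 0.094}
```

View pics/scene.png

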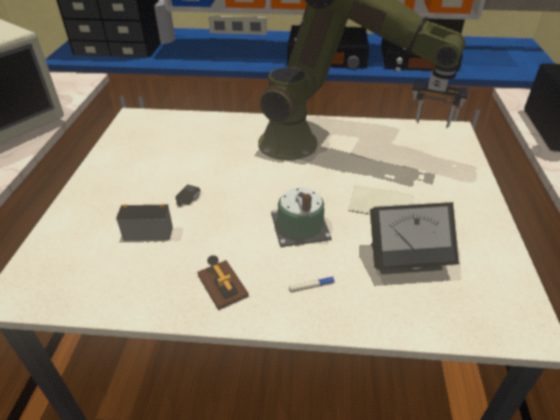

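View pics/top.png

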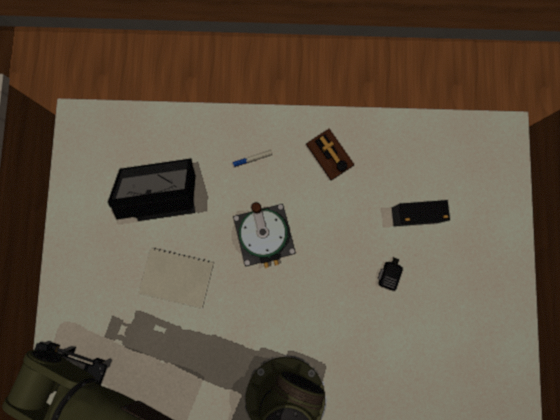

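The scene view shows the generator at about (300,215), with the knob at (305,202), and the meter dial at (413,237). Top view: the drum centre is near (264,232), the knob near (256,207) and the meter near (153,190). Next I'll measure the geometry and take a dial close-up.

```bash
python3 - <<'E'
from h import *
a=camera("scene");b=camera("top")
ca=cv2.resize(a["img"][195:280,362:465],None,fx=5,fy=5,interpolation=cv2.INTER_CUBIC)
cb=cv2.resize(b["img"][150:225,100:210],None,fx=5,fy=5,interpolation=cv2.INTER_CUBIC)
cb=np.clip(cb*1.8,0,255).astype(np.uint8)
im=np.zeros((ca.shape[0]+0,800,3),np.uint8)
cv2.imwrite("pics/dial_a.png",ca);cv2.imwrite("pics/dial_b.png",cb)
for n,c,box in(("scene",a,(222,255,388,440)),("top",b,(165,210,125,185))):
    r0,r1,c0,c1=box; P=np.array([deproj(c,u,v) for v in range(r0,r1,3) for u in range(c0,c1,3)])
    m=P.mean(0);s=np.linalg.svd(P-m);print(n,m.round(3),s[2][2].round(3),s[1][2].round(4))
# knob: dark reddish on top of drum
hsv=cv2.cvtColor(b["img"],cv2.COLOR_BGR2HSV)
for n,c,box in(("top",b,(190,285,215,310)),("scene",a,(180,250,265,335))):
    r0,r1,c0,c1=box;im=c["img"][r0:r1,c0:c1].astype(int)
    hsv=cv2.cvtColor(c["img"],cv2.COLOR_BGR2HSV)[r0:r1,c0:c1]
    k=((im[...,2]-im[...,1]>15)&(im[...,2]<130)).astype(np.uint8)
    nl,l,st,ce=cv2.connectedComponentsWithStats(k)
    for i in range(1,nl):
        if st[i,4]>15: print(n,"knob",st[i],ce[i]+[c0,r0])
    pts=[deproj(c,u,v) for v in range(r0,r1) for u in range(c0,c1)]
    P=np.array(pts); 
    for lo,hi in((.170,.2),(.108,.122),(.125,.14)):
        q=P[(P[:,2]>lo)&(P[:,2]<hi)]
        if len(q)>5:
            (cx,cy),r=cv2.minEnclosingCircle(q[:,:2].astype(np.float32)); print(n,lo,len(q),q.mean(0).round(4),"circ",round(cx,4),round(cy,4),round(r,4))
E
```

```text
scene [0.661 0.415 0.125] [0.696 0.123 0.707] 0.031
top [0.632 0.411 0.142] [0.636 0.112 0.763] 0.2165
top knob [37 13  9  9 61] [255.78688525 206.98360656]
top knob [59 70  5  6 24] [275.79166667 262.25      ]
top knob [49 72  5  6 25] [265.92 264.56]
top 0.17 88 [0.5698 0.1035 0.1848] circ 0.5711 0.1041 0.0152
top 0.108 1246 [0.4985 0.0833 0.1142] circ 0.5023 0.0823 0.0691
top 0.125 226 [0.5234 0.0905 0.1325] circ 0.5258 0.0907 0.0409
scene knob [38 14  7  6 31] [306.12903226 196.61290323]
scene 0.17 77 [0.58   0.1041 0.1814] circ 0.5764 0.104 0.0153
scene 0.108 631 [0.5094 0.0807 0.113 ] circ 0.513 0.0882 0.0741
scene 0.125 93 [0.5438 0.0896 0.1323] circ 0.5436 0.0869 0.0521
```

View pics/dial_a.png

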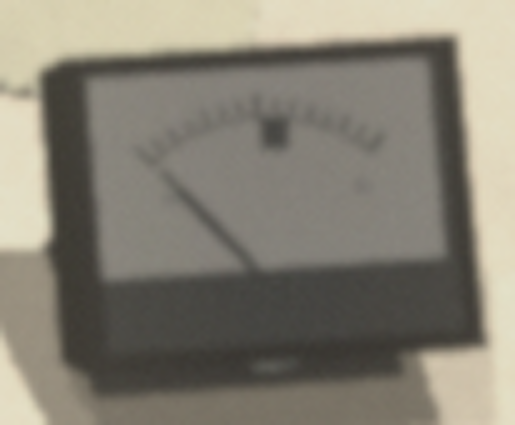

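View pics/dial_b.png

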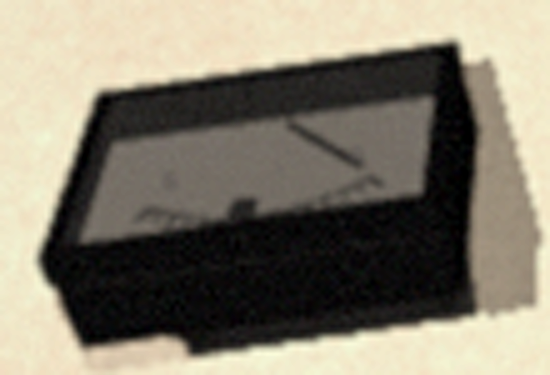

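The dial view shows the needle from (163,170) to the mask at (257,270), the thick arc block at (275,133), and the end pin dot near (363,186), all in crop pixels. Now I'll refine the axis and knob positions and build the dial geometry.

```bash
cat >> h.py <<'E'
# dial plane from scene depth
N=np.array([.696,.123,.707]);N/=np.linalg.norm(N);P0=np.array([.661,.415,.125])
EX=np.cross([0,0,1.],N);EX/=np.linalg.norm(EX);EY=np.cross(N,EX)  # right / up for one facing the dial
def dial(c,u,v):
    V=c["view"];R=V[:3,:3];o=-R.T@V[:3,3];d=R.T@np.linalg.inv(c["intrinsics"])@np.array([u,v,1.])
    p=o+d*((P0-o)@N)/(d@N)-P0; return np.array([p@EX,p@EY])
E
python3 - <<'E'
from h import *
a=camera("scene");b=camera("top")
f=lambda x,y:dial(a,(x+.5)/5-.5+362,(y+.5)/5-.5+195)
for n,p in dict(tip=(163,170),nb=(257,270),arc=(275,133),pin=(363,186),pin0=(170,200),gl=(90,78),gr=(432,58)).items(): print(n,f(*p).round(4))
tip,nb=f(163,170),f(257,270);hub=tip+(nb-tip)/np.linalg.norm(nb-tip)*.095
for n,p in dict(tip=(163,170),arc=(275,133),pin=(363,186)).items():
    d=f(*p)-hub;print(n,"r",np.hypot(*d).round(4),"cw ang",round(np.arctan2(d[0],d[1]),3))
print("hub",hub)
im=b["img"][190:285,215:310].astype(int)
g=im.min(2); m=(g>95).astype(np.uint8)
g2=cv2.inRange(cv2.cvtColor(b["img"],cv2.COLOR_BGR2HSV)[190:285,215:310],(0,0,0),(180,255,95))
g2=cv2.morphologyEx(g2,cv2.MORPH_CLOSE,np.ones((9,9)))
cs,_=cv2.findContours(g2,cv2.RETR_EXTERNAL,cv2.CHAIN_APPROX_NONE)
k=max(cs,key=cv2.contourArea);r=cv2.minAreaRect(k);print(r)
q=np.array([cast(b,u+215,v+190,.008)[:2] for u,v in cv2.boxPoints(r)]);print("plate",q.round(3).tolist(),q.mean(0).round(4),np.linalg.norm(q[0]-q[2]),np.linalg.norm(q[1]-q[3]))
print("knob top cast",cast(b,255.8,207.0,.183).round(4),"hubnut",cast(b,263,232,.135).round(4))
# drum top disc: depth contour
Z=np.array([[deproj(b,u,v)[2] for u in range(215,310)] for v in range(190,285)])
m=((Z>.1)).astype(np.uint8);cs,_=cv2.findContours(m,cv2.RETR_EXTERNAL,cv2.CHAIN_APPROX_NONE);k=max(cs,key=cv2.contourArea)
pts=np.array([cast(b,u+215,v+190,.114)[:2] for u,v in k[:,0]])
pts=pts[np.linalg.norm(pts-[.571,.104],axis=1)>.035]
s=np.linalg.lstsq(np.c_[2*pts,np.ones(len(pts))],(pts**2).sum(1),rcond=None)[0];print("drum",s[:2].round(4),np.sqrt(s[2]+s[0]**2+s[1]**2))
cv2.imwrite("pics/gen.png",cv2.resize(b["img"][190:285,215:310],None,fx=5,fy=5,interpolation=cv2.INTER_CUBIC))
E
```

```text
tip [-0.0542  0.027 ]
nb [-0.0049 -0.033 ]
arc [0.0126 0.044 ]
pin [0.0612 0.0106]
pin0 [-0.0517  0.0098]
gl [-0.092   0.0819]
gr [0.1088 0.0814]
tip r 0.095 cw ang -0.688
arc r 0.0906 cw ang 0.072
pin r 0.0792 cw ang 0.769
hub [ 0.00608867 -0.04633356]
((48.45613098144531, 43.15052795410156), (64.99436950683594, 53.01455307006836), 76.50426483154297)
plate [[0.589, 0.196], [0.634, 0.029], [0.43, -0.026], [0.386, 0.139]] [0.5096 0.0848] 0.27300716840044326 0.2720474615982478
knob top cast [0.5709 0.1023 0.183 ] hubnut [0.5033 0.0813 0.135 ]
drum [0.5027 0.0842] 0.07069339097647528
```

View pics/gen.png

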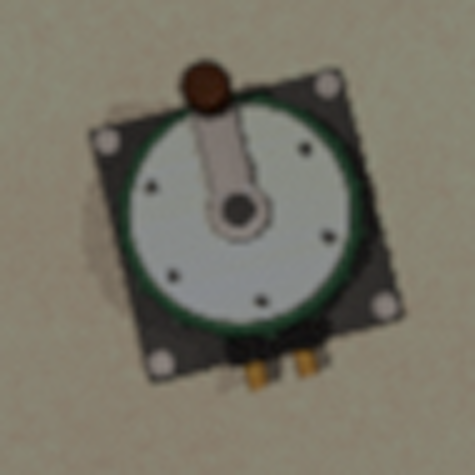

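The picture shows the hub nut at crop (239,210) and the knob at (206,88). That puts the axis at about (0.504, 0.083) and the knob at about (0.571, 0.1025), 69.5 mm apart, which matches the 70 mm given. The dial check also fits: r is 91 to 95 mm and the arc is 0.76 rad from zero. Moving now.

```bash
python3 -m inch '1 0 0 -1 0 0 -0.82; 1 0 0 -1 0 0 -0.82; 1 0 0 -1 0 0 0; 1 -0.9 -0.9 0 0 0 0; 1 -0.9 -0.9 0 0 0 0; 1 -0.9 -0.9 0 0 0 0; 1 -0.9 -0.9 0 0 0 0; 1 -0.9 -0.9 0 0 0 0; 1 -0.9 -0.9 0 0 0 0; 1 -0.9 -0.9 0 0 0 0'; python3 -m inch '1 -1 -1 0 0 0 0; 1 -1 -1 0 0 0 0; 1 -1 -1 0 0 0 0; 1 -1 -1 0 0 0 0; 1 -1 -1 0 0 0 0; 1 -1 -1 0 0 0 0; 1 -0.8 -0.8 0 0 0 0; 1 -0.4 -0.4 0 0 0 0; 1 0 0 0 0 0 0'
```

```text
time_s: 1.55
ee_pos: [0.3449, 0.3378, 0.2636]
eef_rot: [3.141, 0.0, -3.141]
force: [0.3, 0.3, -0.3]
grip_width: 0.094
grip_force: 0.0
time_s: 2.68
ee_pos: [0.5603, 0.1227, 0.2632]
eef_rot: [3.142, -0.001, 3.141]
force: [-0.1, 0.9, 0.1]
grip_width: 0.0941
grip_force: 0.0
```

```bash
python3 -m inch '1 -0.36 -0.67 0 0 0 0; 1 0 0 0.9 0 0 0; 1 0 0 0.9 0 0 0; 1 0 0 0.9 0 0 0; 1 0 0 0.9 0 0 0; 1 0 0 0.27 0 0 0; 1 0 0 0 0 0 0' ; python3 - <<'E'
from h import *
cv2.imwrite("pics/wrist.png",camera("wrist")["img"])
E
```

```text
time_s: 3.55
ee_pos: [0.5711, 0.1028, 0.1479]
eef_rot: [3.142, 0.0, -3.141]
force: [0.9, -0.2, 0.4]
grip_width: 0.094
grip_force: 0.0
```

View pics/wrist.png

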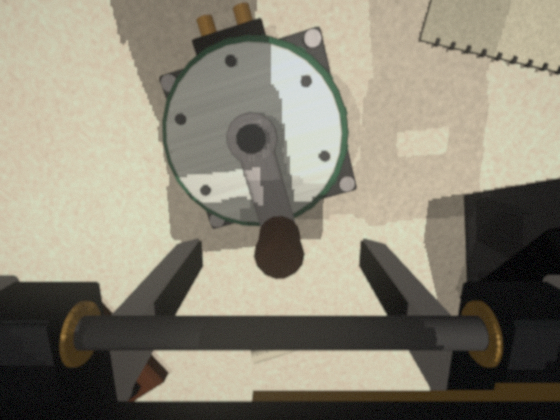

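The knob at (279,247) lies midway between the fingertips, which are at about (200,245) and (365,245). I'll close, and use this view to cross-check the axis (nut at (251,138)).

```bash
python3 - <<'E'
from h import *
c=camera("wrist");print("nut",cast(c,251,138,.135).round(4),"knobtop c",cast(c,279,235,.186).round(4))
E
python3 -m inch '-1 0 0 0 0 0 0; -1 0 0 0 0 0 0; -1 0 0 0 0 0 0; -1 0 0 0 0 0 0; -1 0 0 0 0 0 0; -1 0 0 0 0 0 0' 25
```

```text
nut [0.5048 0.0821 0.135 ] knobtop c [0.5569 0.1015 0.186 ]
time_s: 4.4
ee_pos: [0.571, 0.1028, 0.1474]
eef_rot: [-3.142, -0.0, -3.141]
force: [-0.9, -0.2, 0.6]
grip_width: 0.0375
grip_force: 0.0
```

```bash
python3 -m inch '-1 0 0 0 0 0 0; -1 0 0 0 0 0 0; -1 0 0 0 0 0 0' 25
cat > plan.py <<'E'
"""plan.py w1 w2 ... : print rows for the given crank speeds (rad/s) per 1/8 s row; keeps commanded state in st.json"""
import sys,json,numpy as np
S=json.load(open("st.json")); C=np.array(S["c"]);r=S["r"];phi=S["phi"];p=np.array(S["p"])
def rows(ws,save=True):
    global phi,p
    out=[]
    for w in ws:
        phi-=w*.125; t=C+r*np.array([np.cos(phi),np.sin(phi)])
        d=np.round((t-p)/.03*[-1,1],2); p=p+d*.03*[-1,1]
        out.append(f"-1 {d[0]:g} {d[1]:g} 0 0 0 0")
    for i in range(0,len(out),10): print("; ".join(out[i:i+10]))
    if save: json.dump(dict(c=C.tolist(),r=r,phi=phi,p=p.tolist()),open("st.json","w"))
E
python3 - <<'E'
import json,numpy as np
from station import ctrl
o=ctrl.get_obs();p=np.array(o["ee_pos"][:2]);print(p,o["force"],o["grip_width"])
c=np.array([.5045,.0825]);d=p-c;print(np.hypot(*d))
json.dump(dict(c=c.tolist(),r=.07,phi=float(np.arctan2(d[1],d[0])),p=p.tolist()),open("st.json","w"))
import plan
plan.rows([.15,.3,.45,.6,.7,.75,.8,.8,.8,.8])
E
```

```text
time_s: 4.78
ee_pos: [0.5709, 0.1028, 0.1474]
eef_rot: [-3.142, -0.0, -3.141]
force: [-1.2, -0.6, 1.7]
grip_width: 0.0289
grip_force: 25.0
[0.57094481 0.10276077] [-1.24686022 -0.64756303  1.68514488] 0.02886506391713759
0.06946518564700115
-1 -0.03 -0.04 0 0 0 0; -1 -0.02 -0.08 0 0 0 0; -1 -0.03 -0.13 0 0 0 0; -1 -0.02 -0.17 0 0 0 0; -1 -0.02 -0.21 0 0 0 0; -1 0.01 -0.22 0 0 0 0; -1 0.03 -0.23 0 0 0 0; -1 0.05 -0.22 0 0 0 0; -1 0.07 -0.23 0 0 0 0; -1 0.1 -0.21 0 0 0 0
```

```bash
python3 -m inch '-1 -0.03 -0.04 0 0 0 0; -1 -0.02 -0.08 0 0 0 0; -1 -0.03 -0.13 0 0 0 0; -1 -0.02 -0.17 0 0 0 0; -1 -0.02 -0.21 0 0 0 0; -1 0.01 -0.22 0 0 0 0; -1 0.03 -0.23 0 0 0 0; -1 0.05 -0.22 0 0 0 0; -1 0.07 -0.23 0 0 0 0; -1 0.1 -0.21 0 0 0 0'; python3 - <<'E'
from station import ctrl
import json,plan
print(json.load(open("st.json")),ctrl.get_obs()["joint_vel"].round(2))
plan.rows([.8]*20)
E
```

```text
time_s: 6.02
ee_pos: [0.5665, 0.0508, 0.1474]
eef_rot: [3.141, -0.001, -3.141]
force: [-2.7, 2.1, 2.1]
grip_width: 0.0283
grip_force: 25.0
{'c': [0.5045, 0.0825], 'r': 0.07, 'phi': -0.47277988109664004, 'p': [0.5667448143608507, 0.05056076655816488]} [-0.09 -0.06  0.09  0.   -0.02 -0.09]
-1 0.11 -0.2 0 0 0 0; -1 0.14 -0.19 0 0 0 0; -1 0.15 -0.17 0 0 0 0; -1 0.18 -0.16 0 0 0 0; -1 0.18 -0.14 0 0 0 0; -1 0.2 -0.13 0 0 0 0; -1 0.21 -0.1 0 0 0 0; -1 0.22 -0.08 0 0 0 0; -1 0.23 -0.05 0 0 0 0; -1 0.23 -0.04 0 0 0 0
-1 0.23 -0.01 0 0 0 0; -1 0.23 0.01 0 0 0 0; -1 0.23 0.04 0 0 0 0; -1 0.23 0.06 0 0 0 0; -1 0.22 0.08 0 0 0 0; -1 0.21 0.1 0 0 0 0; -1 0.2 0.12 0 0 0 0; -1 0.18 0.14 0 0 0 0; -1 0.17 0.16 0 0 0 0; -1 0.16 0.18 0 0 0 0
```

```bash
cat >> h.py <<'E'
HUB=np.array([.0055,-.045])
def scan(c,r=np.arange(.042,.080,.001),A=np.arange(-.85,.95,.01)):
    g=c["img"].mean(2).astype(np.float32)
    q=np.array([[proj(c,P0+EX*(HUB[0]+k*np.sin(a))+EY*(HUB[1]+k*np.cos(a))) for k in r] for a in A]).astype(np.float32)
    s=cv2.remap(g,q[...,0],q[...,1],cv2.INTER_LINEAR).mean(1)
    s=s-cv2.blur(s.reshape(-1,1),(1,41)).ravel(); w=np.clip(-s-.4*(-s).max(),0,None)
    i=s.argmin(); m=np.abs(A-A[i])<.12; return (w[m]*A[m]).sum()/w[m].sum(), s[i]
A0,AA=None,None
def needle(name="scene"):
    c=camera(name);a,s=scan(c);return a,s,c
E
python3 -m inch '-1 0.11 -0.2 0 0 0 0; -1 0.14 -0.19 0 0 0 0; -1 0.15 -0.17 0 0 0 0; -1 0.18 -0.16 0 0 0 0; -1 0.18 -0.14 0 0 0 0; -1 0.2 -0.13 0 0 0 0; -1 0.21 -0.1 0 0 0 0; -1 0.22 -0.08 0 0 0 0; -1 0.23 -0.05 0 0 0 0; -1 0.23 -0.04 0 0 0 0'; python3 -m inch '-1 0.23 -0.01 0 0 0 0; -1 0.23 0.01 0 0 0 0; -1 0.23 0.04 0 0 0 0; -1 0.23 0.06 0 0 0 0; -1 0.22 0.08 0 0 0 0; -1 0.21 0.1 0 0 0 0; -1 0.2 0.12 0 0 0 0; -1 0.18 0.14 0 0 0 0; -1 0.17 0.16 0 0 0 0; -1 0.16 0.18 0 0 0 0'
python3 - <<'E'
from h import *
import plan
z={"img":cv2.imread("pics/scene.png")};a,s,c=needle();z.update(intrinsics=c["intrinsics"],view=c["view"])
print("zero",scan(z),"now",a,s)
print("arc",scan(z,r=np.arange(.086,.096,.001),A=np.arange(-.3,.5,.01)))
cv2.imwrite("pics/s1.png",c["img"])
# picture cost 0.05 s: first row makes it up
plan.rows([.8]*10)
E
```

```text
time_s: 7.28
ee_pos: [0.5111, 0.0127, 0.1475]
eef_rot: [3.142, 0.0, -3.141]
force: [0.3, 5.0, -0.6]
grip_width: 0.0284
grip_force: 25.0
time_s: 8.52
ee_pos: [0.4489, 0.0393, 0.1474]
eef_rot: [-3.141, -0.001, -3.141]
force: [-3.3, -2.6, 0.8]
grip_width: 0.0287
grip_force: 25.0
zero (np.float64(-0.7050643596644696), np.float32(-20.738747)) now -0.40440196748796564 -22.023354
arc (np.float64(0.07410752537598377), np.float32(-29.232246))
-1 0.13 0.19 0 0 0 0; -1 0.12 0.2 0 0 0 0; -1 0.09 0.21 0 0 0 0; -1 0.07 0.22 0 0 0 0; -1 0.05 0.23 0 0 0 0; -1 0.03 0.23 0 0 0 0; -1 0.01 0.24 0 0 0 0; -1 -0.02 0.23 0 0 0 0; -1 -0.04 0.23 0 0 0 0; -1 -0.07 0.22 0 0 0 0
```

```bash
cat > sim.py <<'E'
import json,numpy as np
# log: list of [dur,w] ; obs: list of [t,d]
def load(): return json.load(open("log.json"))
def sim(log,W,d=0.,v=0.,dt=.005,tau=.03):
    ts=[0];ds=[d];vs=[v];t=0;we=0.
    for dur,w in log:
        for _ in range(int(round(dur/dt))):
            we+=(w-we)*dt/tau
            v+=dt*((9*we-2.25*v)/W-9*np.sin(d)); d+=dt*v
            if d<0: d=0;v=max(v,0)
            t+=dt;ts.append(t);ds.append(d);vs.append(v)
    return np.array(ts),np.array(ds),np.array(vs)
def fit(L):
    best=[]
    for W in np.arange(1.9,4.8,.02):
        t,d,_=sim(L["log"],W); e=sum((np.interp(o[0],t,d)-o[1])**2 for o in L["obs"]); best.append((e,W))
    return sorted(best)[:6]
def D(a): return .8*(a+.7051)/.7792
E
python3 -m inch '-1 0.13 0.19 0 0 0 0; -1 0.12 0.2 0 0 0 0; -1 0.09 0.21 0 0 0 0; -1 0.07 0.22 0 0 0 0; -1 0.05 0.23 0 0 0 0; -1 0.03 0.23 0 0 0 0; -1 0.01 0.24 0 0 0 0; -1 -0.02 0.23 0 0 0 0; -1 -0.04 0.23 0 0 0 0; -1 -0.07 0.22 0 0 0 0'
python3 - <<'E'
from h import *
import sim,plan,json
a,s,c=needle();print(a,s,sim.D(a))
L=dict(log=[[.125,w] for w in [.15,.3,.45,.6,.7,.75]+[.8]*24]+[[.05,0]]+[[.125,.8]]*10,obs=[[3.75,sim.D(-.4044)],[5.05,sim.D(a)]])
L["log"].append([.05,0]);json.dump(L,open("log.json","w"))
for e,W in sim.fit(L): print(round(e,6),round(W,2))
for W in(2.2,2.6,3): t,d,_=sim.sim(L["log"],W);print(W,[round(float(np.interp(o[0],t,d)),3) for o in L["obs"]])
plan.rows([.8]*10)
E
```

```text
time_s: 9.82
ee_pos: [0.4381, 0.1058, 0.1474]
eef_rot: [3.141, -0.001, -3.141]
force: [-5.7, -0.4, 2.0]
grip_width: 0.0283
grip_force: 25.0
-0.4586434100712271 -21.398796 0.2530355132738941
1e-06 3.18
2e-06 3.16
1.1e-05 3.2
1.3e-05 3.14
3.1e-05 3.22
3.5e-05 3.12
2.2 [0.425, 0.365]
2.6 [0.367, 0.307]
3 [0.324, 0.267]
-1 -0.09 0.22 0 0 0 0; -1 -0.1 0.21 0 0 0 0; -1 -0.13 0.19 0 0 0 0; -1 -0.15 0.18 0 0 0 0; -1 -0.16 0.17 0 0 0 0; -1 -0.18 0.15 0 0 0 0; -1 -0.2 0.13 0 0 0 0; -1 -0.2 0.11 0 0 0 0; -1 -0.22 0.08 0 0 0 0; -1 -0.22 0.07 0 0 0 0
```

W fits at 3.17. One more check row, then the shaped ramp.

```bash
python3 -m inch '-1 -0.09 0.22 0 0 0 0; -1 -0.1 0.21 0 0 0 0; -1 -0.13 0.19 0 0 0 0; -1 -0.15 0.18 0 0 0 0; -1 -0.16 0.17 0 0 0 0; -1 -0.18 0.15 0 0 0 0; -1 -0.2 0.13 0 0 0 0; -1 -0.2 0.11 0 0 0 0; -1 -0.22 0.08 0 0 0 0; -1 -0.22 0.07 0 0 0 0'
cat >> sim.py <<'E'
def shape(d0,v0,a0,d1,n,W):
    """speeds per row that bring the needle from (d0,v0,a0) to rest at d1 in n rows: quintic, then inverse dynamics"""
    T=n*.125
    M=lambda t:[[t**k for k in range(6)],[k*t**(k-1) if k else 0 for k in range(6)],[k*(k-1)*t**(k-2) if k>1 else 0 for k in range(6)]]
    co=np.linalg.solve(np.array(M(0.)+M(T)),[d0,v0,a0,d1,0,0]);out=[]
    for i in range(n):
        t=np.linspace(i*.125,(i+1)*.125,9)+.015   # lead for servo lag
        q=np.array([np.array(M(min(x,T)))@co for x in t]); out.append(float(np.mean(W/9*(q[:,2]+9*np.sin(q[:,0]))+.25*q[:,1])))
    return out
E
python3 - <<'E'
from h import *
import sim,plan,json
a,s,c=needle();L=sim.load();L["log"]+=[[.125,.8]]*10;t=sum(x[0] for x in L["log"])
L["obs"].append([t,sim.D(a)]);L["log"].append([.05,0])
F=sim.fit(L);print(sim.D(a),[(round(e,6),round(w,2)) for e,w in F]);W=float(F[0][1])
t,d,v=sim.sim(L["log"],W);print([round(float(np.interp(o[0],t,d)),3) for o in L["obs"]],d[-1],v[-1])
acc=(9*.8-2.25*v[-1])/W-9*np.sin(d[-1])
ws=sim.shape(d[-1],v[-1],acc,.8,20,W);ws+=[W*np.sin(.8)]*10
ws=[round(w,3) for w in ws];print(ws);L["log"]+=[[.125,w] for w in ws]
for Wt in (W-.15,W,W+.15):
    t2,d2,v2=sim.sim(L["log"],Wt);print(Wt,d2[-1600//1::50].round(3)[-16:],d2.max())
json.dump(L,open("log.json","w"));plan.rows(ws)
E
```

```text
time_s: 11.12
ee_pos: [0.4884, 0.1506, 0.1474]
eef_rot: [3.142, 0.0, -3.141]
force: [-2.3, 2.3, 0.0]
grip_width: 0.0283
grip_force: 25.0
0.24056122600851731 [(np.float64(2.2e-05), np.float64(3.2)), (np.float64(2.7e-05), np.float64(3.18)), (np.float64(3.3e-05), np.float64(3.22)), (np.float64(4.9e-05), np.float64(3.16)), (np.float64(6.1e-05), np.float64(3.24)), (np.float64(9e-05), np.float64(3.14))]
[0.306, 0.251, 0.244] 0.2414834865925307 -0.07932279114432794
[0.838, 0.896, 0.956, 1.024, 1.103, 1.194, 1.295, 1.403, 1.513, 1.621, 1.723, 1.814, 1.892, 1.957, 2.01, 2.054, 2.094, 2.136, 2.188, 2.26, np.float64(2.296), np.float64(2.296), np.float64(2.296), np.float64(2.296), np.float64(2.296), np.float64(2.296), np.float64(2.296), np.float64(2.296), np.float64(2.296), np.float64(2.296)]
3.050000000000001 [0.263 0.256 0.236 0.252 0.314 0.412 0.531 0.648 0.746 0.812 0.843 0.85
 0.851 0.853 0.854 0.854] 0.8539867180868603
3.200000000000001 [0.249 0.241 0.222 0.239 0.299 0.395 0.509 0.62  0.711 0.769 0.794 0.795
 0.794 0.794 0.797 0.8  ] 0.8030397051108635
3.350000000000001 [0.237 0.228 0.21  0.226 0.286 0.379 0.489 0.594 0.679 0.731 0.75  0.748
 0.744 0.745 0.749 0.755] 0.760227932935287
-1 -0.24 0.05 0 0 0 0; -1 -0.26 0.02 0 0 0 0; -1 -0.28 -0.01 0 0 0 0; -1 -0.29 -0.05 0 0 0 0; -1 -0.31 -0.09 0 0 0 0; -1 -0.32 -0.15 0 0 0 0; -1 -0.31 -0.21 0 0 0 0; -1 -0.3 -0.28 0 0 0 0; -1 -0.26 -0.36 0 0 0 0; -1 -0.19 -0.43 0 0 0 0
-1 -0.11 -0.49 0 0 0 0; -1 -0 -0.53 0 0 0 0; -1 0.12 -0.53 0 0 0 0; -1 0.26 -0.51 0 0 0 0; -1 0.39 -0.44 0 0 0 0; -1 0.49 -0.34 0 0 0 0; -1 0.57 -0.2 0 0 0 0; -1 0.62 -0.04 0 0 0 0; -1 0.63 0.12 0 0 0 0; -1 0.58 0.3 0 0 0 0
-1 0.49 0.46 0 0 0 0; -1 0.33 0.58 0 0 0 0; -1 0.16 0.64 0 0 0 0; -1 -0.03 0.67 0 0 0 0; -1 -0.22 0.63 0 0 0 0; -1 -0.39 0.54 0 0 0 0; -1 -0.53 0.41 0 0 0 0; -1 -0.62 0.25 0 0 0 0; -1 -0.67 0.05 0 0 0 0; -1 -0.65 -0.13 0 0 0 0
```

```bash
python3 -m inch '-1 -0.24 0.05 0 0 0 0; -1 -0.26 0.02 0 0 0 0; -1 -0.28 -0.01 0 0 0 0; -1 -0.29 -0.05 0 0 0 0; -1 -0.31 -0.09 0 0 0 0; -1 -0.32 -0.15 0 0 0 0; -1 -0.31 -0.21 0 0 0 0; -1 -0.3 -0.28 0 0 0 0; -1 -0.26 -0.36 0 0 0 0; -1 -0.19 -0.43 0 0 0 0'; python3 -m inch '-1 -0.11 -0.49 0 0 0 0; -1 -0 -0.53 0 0 0 0; -1 0.12 -0.53 0 0 0 0; -1 0.26 -0.51 0 0 0 0; -1 0.39 -0.44 0 0 0 0; -1 0.49 -0.34 0 0 0 0; -1 0.57 -0.2 0 0 0 0; -1 0.62 -0.04 0 0 0 0; -1 0.63 0.12 0 0 0 0; -1 0.58 0.3 0 0 0 0'; python3 -m inch '-1 0.49 0.46 0 0 0 0; -1 0.33 0.58 0 0 0 0; -1 0.16 0.64 0 0 0 0; -1 -0.03 0.67 0 0 0 0; -1 -0.22 0.63 0 0 0 0; -1 -0.39 0.54 0 0 0 0; -1 -0.53 0.41 0 0 0 0; -1 -0.62 0.25 0 0 0 0; -1 -0.67 0.05 0 0 0 0; -1 -0.65 -0.13 0 0 0 0'
python3 - <<'E'
from h import *
import sim,plan,json
a,s,c=needle();L=sim.load();t=sum(x[0] for x in L["log"])
L["obs"].append([t,sim.D(a)]);L["log"].append([.05,0])
F=sim.fit(L);print("d",sim.D(a),[(round(e,6),round(w,2)) for e,w in F[:3]]);W=float(F[0][1])
cv2.imwrite("pics/arc1.png",cv2.resize(c["img"][195:280,362:465],None,fx=5,fy=5,interpolation=cv2.INTER_CUBIC))
o=ctrl.get_obs();print(o["ee_pos"],np.abs(o["force"]).max());json.dump(L,open("log.json","w"))
E
```

```text
time_s: 12.42
ee_pos: [0.5708, 0.1045, 0.1474]
eef_rot: [-3.142, -0.001, -3.141]
force: [-8.6, -1.7, 4.6]
grip_width: 0.0286
grip_force: 25.0
time_s: 13.68
ee_pos: [0.4644, 0.0245, 0.1474]
eef_rot: [-3.141, 0.001, 3.141]
force: [3.1, 1.8, -1.9]
grip_width: 0.0281
grip_force: 25.0
time_s: 14.92
ee_pos: [0.5288, 0.1483, 0.1474]
eef_rot: [-3.141, -0.0, -3.141]
force: [-6.4, -9.2, 5.6]
grip_width: 0.0282
grip_force: 25.0
d 0.8327674010946362 [(np.float64(0.000165), np.float64(3.12)), (np.float64(0.000202), np.float64(3.14)), (np.float64(0.000239), np.float64(3.1))]
[0.53155994 0.14674238 0.14759218] 15.159594215086331
```

View pics/arc1.png

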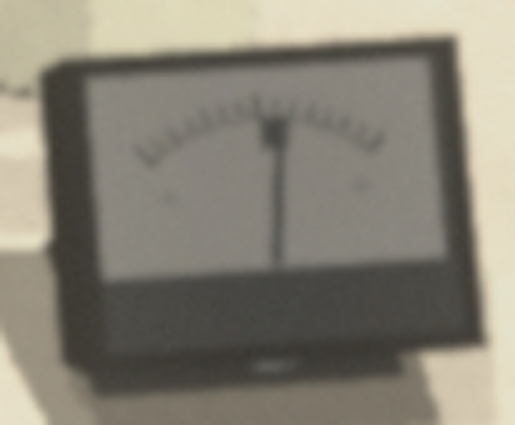

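The needle at crop (277,150–260) points at the block (273,133), slightly to its right. I'll hold it with a slightly lower speed and make up the camera pause.

```bash
cat > hold.py <<'E'
import sys
from h import *
import sim,plan,json
from scipy.optimize import minimize
def go(n,W,boost=None,target=.795):
    L=sim.load();w0=W*np.sin(target)
    # smooth speeds: first 3 rows free
    def ws(x): return [w0+x[0],w0+x[1],w0+x[2]]+[w0]*(n-3)
    def cost(x):
        t,d,v=sim.sim(L["log"]+[[.125,w] for w in ws(x)],W); k=int(n*.125/.005); return ((d[-k:]-target)**2).mean()*1e3+.002*np.sum(np.square(x))
    x=minimize(cost,[.6,.1,0],method="Nelder-Mead",options=dict(maxiter=60)).x; w=[float(round(q,3)) for q in ws(x)];print("w",w[:4],w[-1])
    L["log"]+=[[.125,q] for q in w];k=int(n*.125/.005)
    for Wt in(W-.1,W,W+.1): d=sim.sim(L["log"],Wt)[1][-k:];print(Wt,d.min().round(3),d.max().round(3))
    json.dump(L,open("log.json","w"));plan.rows(w)
E
python3 -c "
import hold;hold.go(30,3.12)"
```

```text
w [2.953, 2.37, 2.226, 2.227] 2.227
3.02 0.827 0.859
3.12 0.794 0.824
3.22 0.763 0.792
-1 -0.74 -0.43 0 0 0 0; -1 -0.45 -0.52 0 0 0 0; -1 -0.27 -0.59 0 0 0 0; -1 -0.09 -0.64 0 0 0 0; -1 0.09 -0.64 0 0 0 0; -1 0.26 -0.6 0 0 0 0; -1 0.41 -0.5 0 0 0 0; -1 0.53 -0.36 0 0 0 0; -1 0.62 -0.21 0 0 0 0; -1 0.64 -0.03 0 0 0 0
-1 0.63 0.15 0 0 0 0; -1 0.57 0.32 0 0 0 0; -1 0.45 0.46 0 0 0 0; -1 0.32 0.57 0 0 0 0; -1 0.14 0.63 0 0 0 0; -1 -0.04 0.64 0 0 0 0; -1 -0.21 0.62 0 0 0 0; -1 -0.37 0.53 0 0 0 0; -1 -0.5 0.4 0 0 0 0; -1 -0.6 0.26 0 0 0 0
-1 -0.64 0.08 0 0 0 0; -1 -0.64 -0.1 0 0 0 0; -1 -0.59 -0.27 0 0 0 0; -1 -0.49 -0.43 0 0 0 0; -1 -0.35 -0.54 0 0 0 0; -1 -0.2 -0.61 0 0 0 0; -1 -0.01 -0.65 0 0 0 0; -1 0.16 -0.63 0 0 0 0; -1 0.33 -0.56 0 0 0 0; -1 0.47 -0.44 0 0 0 0
```

```bash
python3 -m inch '-1 -0.74 -0.43 0 0 0 0; -1 -0.45 -0.52 0 0 0 0; -1 -0.27 -0.59 0 0 0 0; -1 -0.09 -0.64 0 0 0 0; -1 0.09 -0.64 0 0 0 0; -1 0.26 -0.6 0 0 0 0; -1 0.41 -0.5 0 0 0 0; -1 0.53 -0.36 0 0 0 0; -1 0.62 -0.21 0 0 0 0; -1 0.64 -0.03 0 0 0 0'; python3 -m inch '-1 0.63 0.15 0 0 0 0; -1 0.57 0.32 0 0 0 0; -1 0.45 0.46 0 0 0 0; -1 0.32 0.57 0 0 0 0; -1 0.14 0.63 0 0 0 0; -1 -0.04 0.64 0 0 0 0; -1 -0.21 0.62 0 0 0 0; -1 -0.37 0.53 0 0 0 0; -1 -0.5 0.4 0 0 0 0; -1 -0.6 0.26 0 0 0 0'; python3 -m inch '-1 -0.64 0.08 0 0 0 0; -1 -0.64 -0.1 0 0 0 0; -1 -0.59 -0.27 0 0 0 0; -1 -0.49 -0.43 0 0 0 0; -1 -0.35 -0.54 0 0 0 0; -1 -0.2 -0.61 0 0 0 0; -1 -0.01 -0.65 0 0 0 0; -1 0.16 -0.63 0 0 0 0; -1 0.33 -0.56 0 0 0 0; -1 0.47 -0.44 0 0 0 0'
cat > meas.py <<'E'
from h import *
import sim,json
a,s,c=needle();L=sim.load();t=sum(x[0] for x in L["log"])
L["obs"].append([t,sim.D(a)]);L["log"].append([.05,0])
F=sim.fit(L);print("d",sim.D(a),[(round(e,6),round(w,2)) for e,w in F[:3]])
t,d,_=sim.sim(L["log"],F[0][1]);print([(round(float(np.interp(o[0],t,d)),3),round(o[1],3)) for o in L["obs"]])
json.dump(L,open("log.json","w"));cv2.imwrite("pics/m%d.png"%len(L["obs"]),cv2.resize(c["img"][195:280,362:465],None,fx=5,fy=5,interpolation=cv2.INTER_CUBIC))
E
python3 meas.py
```

```text
time_s: 16.23
ee_pos: [0.4981, 0.0124, 0.1477]
eef_rot: [3.141, 0.002, 3.141]
force: [4.0, 12.3, 1.2]
grip_width: 0.0287
grip_force: 25.0
time_s: 17.48
ee_pos: [0.4869, 0.1498, 0.1476]
eef_rot: [-3.141, 0.0, -3.141]
force: [-0.4, -6.7, 4.0]
grip_width: 0.0283
grip_force: 25.0
time_s: 18.73
ee_pos: [0.5454, 0.0242, 0.1477]
eef_rot: [-3.141, 0.002, 3.141]
force: [-0.8, 4.1, 4.1]
grip_width: 0.0286
grip_force: 25.0
d 0.8154651932532855 [(np.float64(0.000431), np.float64(3.1)), (np.float64(0.000482), np.float64(3.08)), (np.float64(0.000583), np.float64(3.12))]
[(0.315, 0.309), (0.259, 0.253), (0.253, 0.241), (0.836, 0.833), (0.802, np.float64(0.815))]
```

```bash
python3 -c "
import hold;hold.go(70,3.09)"
```

```text
w [3.424, 1.826, 2.211, 2.206] 2.206
2.9899999999999998 0.819 0.835
3.09 0.785 0.8
3.19 0.753 0.768
-1 0.91 -0.4 0 0 0 0; -1 0.53 -0.04 0 0 0 0; -1 0.63 0.11 0 0 0 0; -1 0.58 0.28 0 0 0 0; -1 0.48 0.43 0 0 0 0; -1 0.34 0.54 0 0 0 0; -1 0.19 0.61 0 0 0 0; -1 0.01 0.64 0 0 0 0; -1 -0.16 0.62 0 0 0 0; -1 -0.33 0.55 0 0 0 0
-1 -0.46 0.45 0 0 0 0; -1 -0.57 0.3 0 0 0 0; -1 -0.63 0.13 0 0 0 0; -1 -0.64 -0.04 0 0 0 0; -1 -0.6 -0.21 0 0 0 0; -1 -0.52 -0.37 0 0 0 0; -1 -0.41 -0.5 0 0 0 0; -1 -0.25 -0.59 0 0 0 0; -1 -0.08 -0.64 0 0 0 0; -1 0.1 -0.63 0 0 0 0
-1 0.26 -0.59 0 0 0 0; -1 0.41 -0.49 0 0 0 0; -1 0.54 -0.36 0 0 0 0; -1 0.6 -0.2 0 0 0 0; -1 0.64 -0.03 0 0 0 0; -1 0.63 0.15 0 0 0 0; -1 0.56 0.31 0 0 0 0; -1 0.45 0.45 0 0 0 0; -1 0.32 0.56 0 0 0 0; -1 0.15 0.63 0 0 0 0
-1 -0.03 0.64 0 0 0 0; -1 -0.2 0.61 0 0 0 0; -1 -0.36 0.53 0 0 0 0; -1 -0.49 0.41 0 0 0 0; -1 -0.58 0.27 0 0 0 0; -1 -0.63 0.1 0 0 0 0; -1 -0.64 -0.08 0 0 0 0; -1 -0.59 -0.25 0 0 0 0; -1 -0.5 -0.4 0 0 0 0; -1 -0.37 -0.52 0 0 0 0
-1 -0.22 -0.61 0 0 0 0; -1 -0.04 -0.64 0 0 0 0; -1 0.13 -0.63 0 0 0 0; -1 0.3 -0.56 0 0 0 0; -1 0.44 -0.47 0 0 0 0; -1 0.55 -0.33 0 0 0 0; -1 0.62 -0.16 0 0 0 0; -1 0.64 0.01 0 0 0 0; -1 0.62 0.18 0 0 0 0; -1 0.54 0.35 0 0 0 0
-1 0.42 0.48 0 0 0 0; -1 0.28 0.57 0 0 0 0; -1 0.12 0.63 0 0 0 0; -1 -0.07 0.64 0 0 0 0; -1 -0.23 0.6 0 0 0 0; -1 -0.39 0.51 0 0 0 0; -1 -0.51 0.39 0 0 0 0; -1 -0.6 0.23 0 0 0 0; -1 -0.64 0.06 0 0 0 0; -1 -0.63 -0.12 0 0 0 0
-1 -0.58 -0.29 0 0 0 0; -1 -0.47 -0.43 0 0 0 0; -1 -0.34 -0.54 0 0 0 0; -1 -0.18 -0.61 0 0 0 0; -1 -0.01 -0.65 0 0 0 0; -1 0.17 -0.61 0 0 0 0; -1 0.33 -0.55 0 0 0 0; -1 0.47 -0.44 0 0 0 0; -1 0.57 -0.3 0 0 0 0; -1 0.63 -0.12 0 0 0 0
```

```bash
(python3 -m inch '-1 0.91 -0.4 0 0 0 0; -1 0.53 -0.04 0 0 0 0; -1 0.63 0.11 0 0 0 0; -1 0.58 0.28 0 0 0 0; -1 0.48 0.43 0 0 0 0; -1 0.34 0.54 0 0 0 0; -1 0.19 0.61 0 0 0 0; -1 0.01 0.64 0 0 0 0; -1 -0.16 0.62 0 0 0 0; -1 -0.33 0.55 0 0 0 0'
python3 -m inch '-1 -0.46 0.45 0 0 0 0; -1 -0.57 0.3 0 0 0 0; -1 -0.63 0.13 0 0 0 0; -1 -0.64 -0.04 0 0 0 0; -1 -0.6 -0.21 0 0 0 0; -1 -0.52 -0.37 0 0 0 0; -1 -0.41 -0.5 0 0 0 0; -1 -0.25 -0.59 0 0 0 0; -1 -0.08 -0.64 0 0 0 0; -1 0.1 -0.63 0 0 0 0'
python3 -m inch '-1 0.26 -0.59 0 0 0 0; -1 0.41 -0.49 0 0 0 0; -1 0.54 -0.36 0 0 0 0; -1 0.6 -0.2 0 0 0 0; -1 0.64 -0.03 0 0 0 0; -1 0.63 0.15 0 0 0 0; -1 0.56 0.31 0 0 0 0; -1 0.45 0.45 0 0 0 0; -1 0.32 0.56 0 0 0 0; -1 0.15 0.63 0 0 0 0'
python3 -m inch '-1 -0.03 0.64 0 0 0 0; -1 -0.2 0.61 0 0 0 0; -1 -0.36 0.53 0 0 0 0; -1 -0.49 0.41 0 0 0 0; -1 -0.58 0.27 0 0 0 0; -1 -0.63 0.1 0 0 0 0; -1 -0.64 -0.08 0 0 0 0; -1 -0.59 -0.25 0 0 0 0; -1 -0.5 -0.4 0 0 0 0; -1 -0.37 -0.52 0 0 0 0'
python3 -m inch '-1 -0.22 -0.61 0 0 0 0; -1 -0.04 -0.64 0 0 0 0; -1 0.13 -0.63 0 0 0 0; -1 0.3 -0.56 0 0 0 0; -1 0.44 -0.47 0 0 0 0; -1 0.55 -0.33 0 0 0 0; -1 0.62 -0.16 0 0 0 0; -1 0.64 0.01 0 0 0 0; -1 0.62 0.18 0 0 0 0; -1 0.54 0.35 0 0 0 0'
python3 -m inch '-1 0.42 0.48 0 0 0 0; -1 0.28 0.57 0 0 0 0; -1 0.12 0.63 0 0 0 0; -1 -0.07 0.64 0 0 0 0; -1 -0.23 0.6 0 0 0 0; -1 -0.39 0.51 0 0 0 0; -1 -0.51 0.39 0 0 0 0; -1 -0.6 0.23 0 0 0 0; -1 -0.64 0.06 0 0 0 0; -1 -0.63 -0.12 0 0 0 0'
python3 -m inch '-1 -0.58 -0.29 0 0 0 0; -1 -0.47 -0.43 0 0 0 0; -1 -0.34 -0.54 0 0 0 0; -1 -0.18 -0.61 0 0 0 0; -1 -0.01 -0.65 0 0 0 0; -1 0.17 -0.61 0 0 0 0; -1 0.33 -0.55 0 0 0 0; -1 0.47 -0.44 0 0 0 0; -1 0.57 -0.3 0 0 0 0; -1 0.63 -0.12 0 0 0 0') | grep -E 'time|ee_pos|^force'; python3 meas.py
```

```text
time_s: 20.02
ee_pos: [0.4493, 0.1266, 0.1478]
force: [2.0, -4.8, 6.0]
time_s: 21.28
ee_pos: [0.5714, 0.0629, 0.1478]
force: [-6.1, 3.9, 8.6]
time_s: 22.52
ee_pos: [0.434, 0.0759, 0.1478]
force: [2.0, -1.8, 5.1]
time_s: 23.78
ee_pos: [0.5663, 0.1149, 0.1478]
force: [-11.0, -2.9, 9.6]
time_s: 25.02
ee_pos: [0.4586, 0.0288, 0.1478]
force: [2.2, 0.8, 5.4]
time_s: 26.28
ee_pos: [0.5268, 0.1489, 0.1478]
force: [-6.7, -9.4, 10.1]
time_s: 27.52
ee_pos: [0.5089, 0.0124, 0.1479]
force: [3.3, 4.1, 6.5]
d 0.7370330701181664 [(np.float64(0.002687), np.float64(3.14)), (np.float64(0.002727), np.float64(3.16)), (np.float64(0.002916), np.float64(3.12))]
[(0.311, 0.309), (0.255, 0.253), (0.249, 0.241), (0.822, 0.833), (0.789, 0.815), (0.779, np.float64(0.737))]
```

View pics/m6.png

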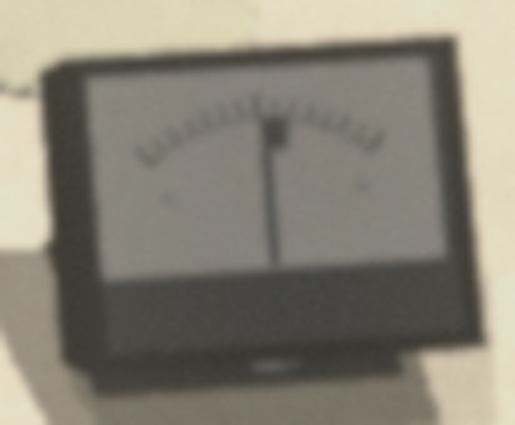

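The needle at crop (268,150) points just left of the block's middle: in the arc, but lower than modelled. A small axis error modulates the speed close to the needle's resonance, so I'll fit that offset before trusting the hold.

```bash
cat > cfit.py <<'E'
from h import *
import sim,json
from scipy.optimize import least_squares
C=np.array([.5045,.0825]);p00=np.array([.57094481,.10276077])
def path(log):
    p=p00.copy();phi=np.arctan2(*(p-C)[::-1]);P=[p.copy()]
    for dur,w in log:
        q=p
        if dur>.1: phi-=w*.125;q=C+.07*np.array([np.cos(phi),np.sin(phi)])
        n=int(round(dur/.005));P+=[p+(q-p)*(i+1)/n for i in range(n)];p=q
    return np.array(P)
def wlog(log,off):
    P=path(log);d=P-C-off;th=-np.unwrap(np.arctan2(d[:,1],d[:,0]));return [[.005,x] for x in np.diff(th)/.005]
def run(L,x,extra=[]): return sim.sim(wlog(L["log"]+extra,np.array(x[1:3])/1e3),x[0])
def res(x,L):
    t,d,_=run(L,x);return [(np.interp(o[0],t,d)-o[1])/.012 for o in L["obs"]]+[x[1]/2,x[2]/2]
def fit(L): return least_squares(res,[3.12,0,0],args=(L,),diff_step=.01)
if __name__=="__main__":
    L=sim.load();s=fit(L);print("W,offmm",s.x.round(3),"cost",s.cost,np.round(s.fun,2))
    t,d,v=run(L,s.x);print("state",d[-1],v[-1]);k=np.arange(0,len(t),60)
    print([f"{a:.1f}:{b:.2f}" for a,b in zip(t[k],d[k]) if a>8]);inn=np.abs(d-.8)<.085
    e=np.flatnonzero(np.diff(inn.astype(int)));print("arc crossings t",t[e].round(2),"end",t[-1])
E
python3 cfit.py
```

```text
W,offmm [3.181 0.729 1.92 ] cost 1.2712577689723519 [-0.6  -0.19  0.92 -0.04 -0.34  0.36  0.36  0.96]
state 0.7288683421002393 -0.34147209270610596
['8.1:0.71', '8.4:0.78', '8.7:0.79', '9.0:0.77', '9.3:0.75', '9.6:0.76', '9.9:0.80', '10.2:0.84', '10.5:0.84', '10.8:0.84', '11.1:0.82', '11.4:0.77', '11.7:0.72', '12.0:0.70', '12.3:0.71', '12.6:0.75', '12.9:0.81', '13.2:0.85', '13.5:0.86', '13.8:0.84', '14.1:0.76', '14.4:0.72', '14.7:0.68', '15.0:0.69', '15.3:0.73', '15.6:0.79', '15.9:0.84', '16.2:0.85', '16.5:0.84', '16.8:0.79', '17.1:0.73', '17.4:0.69', '17.7:0.68', '18.0:0.71', '18.3:0.76', '18.6:0.82', '18.9:0.85', '19.2:0.85', '19.5:0.81', '19.8:0.76', '20.1:0.71', '20.4:0.68', '20.7:0.70', '21.0:0.74', '21.3:0.79', '21.6:0.83', '21.9:0.85', '22.2:0.83', '22.5:0.79', '22.8:0.73']
arc crossings t [ 8.11 11.75 12.36 14.4  15.22 17.21 18.02 20.06 20.85] end 22.79999999999975
```

```bash
cat > snap.py <<'E'
from h import *
import sim,json
a,s,c=needle();L=json.load(open("meas.json"));L.append([sim.D(a),ctrl.get_obs()["ee_pos"][:2].tolist()]);json.dump(L,open("meas.json","w"));print("d",round(sim.D(a),3))
E
echo '[]'>meas.json
python3 -c "
import plan,sim,json
ws=([2.9]+[2.42]*4)+[2.42]*25
L=sim.load();L['log']+=sum([[[.125,w] for w in ws[i:i+5]]+[[.05,0]] for i in range(0,30,5)],[]);json.dump(L,open('log.json','w'))
plan.rows(ws)"
```

```text
-1 0.83 0.1 0 0 0 0; -1 0.64 0.3 0 0 0 0; -1 0.51 0.48 0 0 0 0; -1 0.35 0.61 0 0 0 0; -1 0.14 0.69 0 0 0 0; -1 -0.06 0.7 0 0 0 0; -1 -0.27 0.65 0 0 0 0; -1 -0.45 0.54 0 0 0 0; -1 -0.59 0.38 0 0 0 0; -1 -0.68 0.19 0 0 0 0
-1 -0.7 -0.02 0 0 0 0; -1 -0.66 -0.23 0 0 0 0; -1 -0.57 -0.42 0 0 0 0; -1 -0.41 -0.57 0 0 0 0; -1 -0.23 -0.66 0 0 0 0; -1 -0.02 -0.71 0 0 0 0; -1 0.19 -0.67 0 0 0 0; -1 0.39 -0.59 0 0 0 0; -1 0.54 -0.45 0 0 0 0; -1 0.65 -0.26 0 0 0 0
-1 0.7 -0.06 0 0 0 0; -1 0.69 0.15 0 0 0 0; -1 0.61 0.35 0 0 0 0; -1 0.47 0.51 0 0 0 0; -1 0.31 0.64 0 0 0 0; -1 0.1 0.69 0 0 0 0; -1 -0.11 0.7 0 0 0 0; -1 -0.32 0.63 0 0 0 0; -1 -0.48 0.5 0 0 0 0; -1 -0.62 0.34 0 0 0 0
```

```bash
(python3 -m inch '-1 0.83 0.1 0 0 0 0; -1 0.64 0.3 0 0 0 0; -1 0.51 0.48 0 0 0 0; -1 0.35 0.61 0 0 0 0; -1 0.14 0.69 0 0 0 0'; python3 snap.py
python3 -m inch '-1 -0.06 0.7 0 0 0 0; -1 -0.27 0.65 0 0 0 0; -1 -0.45 0.54 0 0 0 0; -1 -0.59 0.38 0 0 0 0; -1 -0.68 0.19 0 0 0 0'; python3 snap.py
python3 -m inch '-1 -0.7 -0.02 0 0 0 0; -1 -0.66 -0.23 0 0 0 0; -1 -0.57 -0.42 0 0 0 0; -1 -0.41 -0.57 0 0 0 0; -1 -0.23 -0.66 0 0 0 0'; python3 snap.py
python3 -m inch '-1 -0.02 -0.71 0 0 0 0; -1 0.19 -0.67 0 0 0 0; -1 0.39 -0.59 0 0 0 0; -1 0.54 -0.45 0 0 0 0; -1 0.65 -0.26 0 0 0 0'; python3 snap.py
python3 -m inch '-1 0.7 -0.06 0 0 0 0; -1 0.69 0.15 0 0 0 0; -1 0.61 0.35 0 0 0 0; -1 0.47 0.51 0 0 0 0; -1 0.31 0.64 0 0 0 0'; python3 snap.py
python3 -m inch '-1 0.1 0.69 0 0 0 0; -1 -0.11 0.7 0 0 0 0; -1 -0.32 0.63 0 0 0 0; -1 -0.48 0.5 0 0 0 0; -1 -0.62 0.34 0 0 0 0'; python3 snap.py) | grep -E 'time|^force|^d'
cat > upd.py <<'E'
import sim,json
L=sim.load();M=json.load(open("meas.json"));n=len(M);t=[];T=0
for dur,w in L["log"]:
    if dur<.1: t.append(T)
    T+=dur
# every picture is one pause
L["obs"]=L["obs"][:len(t)-n]+[[a,m[0]] for a,m in zip(t[-n:],M)]
json.dump(L,open("log.json","w"));json.dump([],open("meas.json","w"))
E
python3 upd.py; python3 cfit.py
```

```text
time_s: 28.2
force: [-17.0, -3.7, 17.9]
d 0.802
time_s: 28.88
force: [-1.6, -11.5, 12.1]
d 0.877
time_s: 29.55
force: [0.8, 2.0, 6.3]
d 0.739
time_s: 30.22
force: [2.0, 4.3, 13.0]
d 0.753
time_s: 30.9
force: [4.6, -1.3, 11.1]
d 0.825
time_s: 31.58
force: [1.2, -10.2, 13.0]
d 0.804
W,offmm [ 3.171 -0.401 -0.063] cost 25.21174052521784 [ 0.08  0.13  0.52 -1.05 -4.5   1.81  1.11 -2.84  3.4   1.03 -0.88  1.65
 -0.2  -0.03]
state 0.8247396524767295 -0.08389797655382625
['8.1:0.69', '8.4:0.77', '8.7:0.80', '9.0:0.80', '9.3:0.81', '9.6:0.82', '9.9:0.82', '10.2:0.82', '10.5:0.78', '10.8:0.77', '11.1:0.76', '11.4:0.77', '11.7:0.77', '12.0:0.78', '12.3:0.79', '12.6:0.79', '12.9:0.79', '13.2:0.78', '13.5:0.77', '13.8:0.76', '14.1:0.74', '14.4:0.76', '14.7:0.77', '15.0:0.78', '15.3:0.79', '15.6:0.78', '15.9:0.77', '16.2:0.76', '16.5:0.75', '16.8:0.75', '17.1:0.76', '17.4:0.77', '17.7:0.78', '18.0:0.79', '18.3:0.78', '18.6:0.78', '18.9:0.77', '19.2:0.76', '19.5:0.75', '19.8:0.76', '20.1:0.76', '20.4:0.78', '20.7:0.78', '21.0:0.79', '21.3:0.78', '21.6:0.77', '21.9:0.76', '22.2:0.75', '22.5:0.75', '22.8:0.76', '23.1:0.75', '23.4:0.81', '23.7:0.82', '24.0:0.83', '24.3:0.81', '24.6:0.78', '24.9:0.76', '25.2:0.74', '25.5:0.77', '25.8:0.77', '26.1:0.81', '26.4:0.81', '26.7:0.81']
arc crossings t [8.16] end 26.849999999998943
```

```bash
cat > lfit.py <<'E'
from cfit import *
def lrun(L,x,t0,extra=[]):
    k=int(round(t0/.005));w=wlog(L["log"]+extra,np.array(x[1:3])/1e3)[k:]
    t,d,v=sim.sim(w,x[0],x[3],x[4]);return t+t0,d,v
def lfit(L,t0):
    ob=[o for o in L["obs"] if o[0]>=t0-.01];best=None
    def res(x):
        t,d,_=lrun(L,x,t0);return [(np.interp(o[0],t,d)-o[1])/.015 for o in ob]+[x[1]/2.5,x[2]/2.5,(x[0]-3.14)/.06,(x[4])/.3]
    for s in((0,0),(2,0),(-2,0),(0,2),(0,-2)):
        r=least_squares(res,[3.14,*s,.78,0],diff_step=.02)
        print(s,r.x.round(2),round(r.cost,2))
        if best is None or r.cost<best.cost: best=r
    return best
if __name__=="__main__":
    import sys
    L=sim.load();t0=float(sys.argv[1]);r=lfit(L,t0);print(r.fun.round(2));t,d,v=lrun(L,r.x,t0);print(d[::40].round(2),d[-1],v[-1])
E
python3 lfit.py 22.75; python3 lfit.py 13.9|tail -4
```

```text
(0, 0) [ 3.19 -0.22 -0.83  0.72  0.15] 3.87
(2, 0) [ 3.19 -0.22 -0.83  0.72  0.15] 3.87
(-2, 0) [ 3.19 -0.22 -0.83  0.72  0.15] 3.87
(0, 2) [ 3.19 -0.22 -0.83  0.72  0.15] 3.87
(0, -2) [ 3.19 -0.22 -0.83  0.72  0.15] 3.87
[-0.94  0.24 -1.69  1.22  0.08  0.76  0.9  -0.09 -0.33  0.85  0.49]
[0.72 0.7  0.73 0.78 0.82 0.83 0.84 0.85 0.8  0.77 0.76 0.73 0.71 0.73
 0.76 0.77 0.8  0.84 0.83 0.82 0.82] 0.8146203370748647 -0.1592050282267031
 0.74 0.73 0.73 0.73 0.75 0.76 0.78 0.79 0.8  0.79 0.78 0.76 0.75 0.73
 0.72 0.72 0.73 0.75 0.76 0.78 0.79 0.8  0.79 0.79 0.77 0.76 0.74 0.73
 0.72 0.73 0.74 0.73 0.74 0.79 0.83 0.83 0.83 0.84 0.81 0.77 0.76 0.74
 0.71 0.72 0.75 0.75 0.77 0.81 0.82 0.81 0.82] 0.8261327903876634 -0.10978671929912266
```

```bash
cat > ctl.py <<'E'
import sys
from lfit import *
import plan
def block(ws): return sum([[[.125,float(w)] for w in ws[i:i+5]]+[[.05,0]] for i in range(0,len(ws),5)],[])
def main(n=20,win=7.,target=.8):
    L=sim.load();T=sum(x[0] for x in L["log"]);r=lfit(L,max(T-win,8.6));x=r.x
    t,d,v=lrun(L,x,max(T-win,8.6));print("x",x.round(2),"res",r.fun.round(1),"state",d[-1].round(3),v[-1].round(3))
    w0=x[0]*np.sin(target)*.675/.625;N=int(round(T/.005))
    def f(u):
        ws=np.r_[u,[w0]*5];w=wlog(L["log"]+block(ws),x[1:3]/1e3)[N:]
        dd=sim.sim(w,x[0],d[-1],v[-1])[1];return np.r_[(dd[10::20]-target)/.03,(u-w0)/1.2,np.diff(np.r_[u,w0])/1.2]
    u=least_squares(f,[w0]*n,diff_step=.02,max_nfev=6).x.round(3)
    L["log"]+=block(u);w=wlog(L["log"],x[1:3]/1e3)[N:];dd=sim.sim(w,x[0],d[-1],v[-1])[1];print("pred",dd[::27].round(3),"w",u.round(2))
    json.dump(L,open("log.json","w"));plan.rows(u)
main(*[int(a) for a in sys.argv[1:2]])
E
sed -i 's/        print(s,r.x.*//; s/for s in((0,0).*:/for s in((0,0),):/' lfit.py
time python3 ctl.py 20
```

```text
x [ 3.19 -0.27 -0.68  0.77 -0.16] res [-0.8  0.5 -1.7  1.2 -0.   0.5  0.9 -0.1 -0.3  0.9 -0.5] state 0.815 -0.15
pred [0.815 0.792 0.79  0.795 0.801 0.813 0.799 0.795 0.795 0.8   0.812 0.799
 0.795 0.795 0.8   0.812 0.799 0.794 0.795 0.802 0.815] w [3.02 2.54 2.28 2.38 2.62 2.64 2.42 2.3  2.4  2.6  2.6  2.39 2.28 2.39
 2.6  2.6  2.4  2.32 2.46 2.64]
-1 -0.86 0.15 0 0 0 0; -1 -0.73 -0.14 0 0 0 0; -1 -0.58 -0.31 0 0 0 0; -1 -0.5 -0.48 0 0 0 0; -1 -0.35 -0.67 0 0 0 0; -1 -0.12 -0.76 0 0 0 0; -1 0.12 -0.7 0 0 0 0; -1 0.29 -0.6 0 0 0 0; -1 0.48 -0.51 0 0 0 0; -1 0.66 -0.36 0 0 0 0
-1 0.74 -0.14 0 0 0 0; -1 0.69 0.09 0 0 0 0; -1 0.6 0.27 0 0 0 0; -1 0.53 0.46 0 0 0 0; -1 0.39 0.64 0 0 0 0; -1 0.16 0.74 0 0 0 0; -1 -0.06 0.7 0 0 0 0; -1 -0.26 0.62 0 0 0 0; -1 -0.45 0.55 0 0 0 0; -1 -0.65 0.41 0 0 0 0
real	0m8.067s
user	0m8.464s
sys	0m0.149s
```

```bash
(python3 -m inch '-1 -0.86 0.15 0 0 0 0; -1 -0.73 -0.14 0 0 0 0; -1 -0.58 -0.31 0 0 0 0; -1 -0.5 -0.48 0 0 0 0; -1 -0.35 -0.67 0 0 0 0'; python3 snap.py
python3 -m inch '-1 -0.12 -0.76 0 0 0 0; -1 0.12 -0.7 0 0 0 0; -1 0.29 -0.6 0 0 0 0; -1 0.48 -0.51 0 0 0 0; -1 0.66 -0.36 0 0 0 0'; python3 snap.py
python3 -m inch '-1 0.74 -0.14 0 0 0 0; -1 0.69 0.09 0 0 0 0; -1 0.6 0.27 0 0 0 0; -1 0.53 0.46 0 0 0 0; -1 0.39 0.64 0 0 0 0'; python3 snap.py
python3 -m inch '-1 0.16 0.74 0 0 0 0; -1 -0.06 0.7 0 0 0 0; -1 -0.26 0.62 0 0 0 0; -1 -0.45 0.55 0 0 0 0; -1 -0.65 0.41 0 0 0 0'; python3 snap.py) | grep -E 'time|^force|^d'
python3 upd.py; python3 ctl.py 20
```

```text
time_s: 32.25
force: [21.1, 11.6, -3.1]
d 0.758
time_s: 32.92
force: [1.4, 3.1, 12.5]
d 0.893
time_s: 33.6
force: [20.7, 6.0, 0.2]
d 0.834
time_s: 34.28
force: [2.0, -12.7, 13.5]
d 0.716
x [ 3.19  1.13 -1.47  0.72 -0.02] res [-2.3 -0.8 -2.2  0.7  2.   2.  -2.1  2.  -1.9  0.5  2.5  0.5 -0.6  0.9
 -0.1] state 0.753 -0.093
pred [0.753 0.749 0.778 0.798 0.805 0.814 0.798 0.794 0.795 0.8   0.812 0.799
 0.795 0.795 0.8   0.812 0.799 0.794 0.794 0.8   0.816] w [3.57 2.33 1.9  2.18 2.6  2.65 2.4  2.24 2.34 2.55 2.56 2.36 2.27 2.4
 2.62 2.63 2.44 2.37 2.53 2.74]
-1 -1.01 0.19 0 0 0 0; -1 -0.67 -0.13 0 0 0 0; -1 -0.49 -0.25 0 0 0 0; -1 -0.49 -0.41 0 0 0 0; -1 -0.4 -0.64 0 0 0 0; -1 -0.17 -0.75 0 0 0 0; -1 0.05 -0.69 0 0 0 0; -1 0.24 -0.61 0 0 0 0; -1 0.42 -0.54 0 0 0 0; -1 0.61 -0.42 0 0 0 0
-1 0.71 -0.21 0 0 0 0; -1 0.69 0.01 0 0 0 0; -1 0.63 0.21 0 0 0 0; -1 0.57 0.39 0 0 0 0; -1 0.46 0.6 0 0 0 0; -1 0.25 0.73 0 0 0 0; -1 0 0.71 0 0 0 0; -1 -0.19 0.65 0 0 0 0; -1 -0.42 0.61 0 0 0 0; -1 -0.63 0.48 0 0 0 0
```

The 0.05 s stalls jerk the crank (it acts like about 4 kg at the knob), so frequent pictures do more harm than good. I'll discard that plan, grip harder, and turn smoothly at w = 2.29 (W ≈ 3.19) with pictures only at the ends.

```bash
python3 - <<'E'
import json,numpy as np,sim
from station import ctrl
L=sim.load();last=L["log"][-24:];L["log"]=L["log"][:-24]
S=json.load(open("st.json"));S["phi"]+=sum(w for d,w in last)*.125
S["p"]=(np.array(S["c"])+.07*np.array([np.cos(S["phi"]),np.sin(S["phi"])])).tolist()
json.dump(S,open("st.json","w"));print(S,ctrl.get_obs()["ee_pos"])
ws=[2.6,2.6,2.5,2.4,2.35]+[2.29]*25
L["log"]+=[[.125,w] for w in ws];json.dump(L,open("log.json","w"))
import plan;plan.rows(ws)
E
```

```text
{'c': [0.5045, 0.0825], 'r': 0.07, 'phi': -54.57740488109672, 'p': [0.47721063810228004, 0.14696154456119767]} [0.48152606 0.14835412 0.14888977]
-1 -0.73 0.18 0 0 0 0; -1 -0.76 -0.07 0 0 0 0; -1 -0.66 -0.28 0 0 0 0; -1 -0.53 -0.46 0 0 0 0; -1 -0.36 -0.58 0 0 0 0; -1 -0.18 -0.64 0 0 0 0; -1 0.01 -0.66 0 0 0 0; -1 0.19 -0.64 0 0 0 0; -1 0.37 -0.55 0 0 0 0; -1 0.51 -0.43 0 0 0 0
-1 0.61 -0.27 0 0 0 0; -1 0.66 -0.08 0 0 0 0; -1 0.66 0.11 0 0 0 0; -1 0.6 0.28 0 0 0 0; -1 0.49 0.45 0 0 0 0; -1 0.35 0.57 0 0 0 0; -1 0.18 0.64 0 0 0 0; -1 -0.02 0.66 0 0 0 0; -1 -0.2 0.64 0 0 0 0; -1 -0.37 0.55 0 0 0 0
-1 -0.52 0.42 0 0 0 0; -1 -0.61 0.27 0 0 0 0; -1 -0.66 0.07 0 0 0 0; -1 -0.65 -0.11 0 0 0 0; -1 -0.6 -0.29 0 0 0 0; -1 -0.49 -0.45 0 0 0 0; -1 -0.35 -0.57 0 0 0 0; -1 -0.17 -0.64 0 0 0 0; -1 0.02 -0.67 0 0 0 0; -1 0.21 -0.63 0 0 0 0
```

```bash
(python3 -m inch '-1 -0.73 0.18 0 0 0 0; -1 -0.76 -0.07 0 0 0 0; -1 -0.66 -0.28 0 0 0 0; -1 -0.53 -0.46 0 0 0 0; -1 -0.36 -0.58 0 0 0 0; -1 -0.18 -0.64 0 0 0 0; -1 0.01 -0.66 0 0 0 0; -1 0.19 -0.64 0 0 0 0; -1 0.37 -0.55 0 0 0 0; -1 0.51 -0.43 0 0 0 0' 55
python3 -m inch '-1 0.61 -0.27 0 0 0 0; -1 0.66 -0.08 0 0 0 0; -1 0.66 0.11 0 0 0 0; -1 0.6 0.28 0 0 0 0; -1 0.49 0.45 0 0 0 0; -1 0.35 0.57 0 0 0 0; -1 0.18 0.64 0 0 0 0; -1 -0.02 0.66 0 0 0 0; -1 -0.2 0.64 0 0 0 0; -1 -0.37 0.55 0 0 0 0'
python3 -m inch '-1 -0.52 0.42 0 0 0 0; -1 -0.61 0.27 0 0 0 0; -1 -0.66 0.07 0 0 0 0; -1 -0.65 -0.11 0 0 0 0; -1 -0.6 -0.29 0 0 0 0; -1 -0.49 -0.45 0 0 0 0; -1 -0.35 -0.57 0 0 0 0; -1 -0.17 -0.64 0 0 0 0; -1 0.02 -0.67 0 0 0 0; -1 0.21 -0.63 0 0 0 0')| grep -E 'time|^force|ee_pos|grip'
python3 - <<'E'
import json,numpy as np
from station import ctrl
S=json.load(open("st.json"));e=ctrl.get_obs()["ee_pos"];d=e[:2]-S["c"]
print(S["p"],e,np.hypot(*d),(np.arctan2(d[1],d[0])-S["phi"]+np.pi)%(2*np.pi)-np.pi)
E
python3 meas.py
```

```text
time_s: 35.58
ee_pos: [0.5423, 0.0229, 0.1488]
force: [-1.5, 7.1, 14.5]
grip_width: 0.0274
grip_force: 55.0
time_s: 36.83
ee_pos: [0.4534, 0.1302, 0.1488]
force: [4.3, -8.0, 12.9]
grip_width: 0.0273
grip_force: 55.0
time_s: 38.08
ee_pos: [0.568, 0.0516, 0.1488]
force: [-4.6, 4.7, 15.2]
grip_width: 0.0275
grip_force: 55.0
[0.56721063810228, 0.05156154456119763] [0.56803944 0.0515737  0.14880581] 0.07066608679908605 0.005079619056804319
d 0.806608368203897 [(np.float64(0.034158), np.float64(3.2)), (np.float64(0.034261), np.float64(3.18)), (np.float64(0.035194), np.float64(3.22))]
[(0.306, 0.309), (0.251, 0.253), (0.244, 0.241), (0.803, 0.833), (0.77, 0.815), (0.761, 0.737), (0.795, 0.802), (0.82, 0.877), (0.78, 0.739), (0.772, 0.753), (0.798, 0.825), (0.798, 0.804), (0.851, 0.758), (0.823, 0.893), (0.767, 0.834), (0.796, 0.716), (0.821, np.float64(0.807))]
```

d = 0.807, near the middle. Now the long unbroken hold with gentle make-up of the stall.

```bash
python3 - <<'E'
import sim,json,plan,numpy as np
best=None
for b in np.arange(0,.9,.1):
    ws=[2.28+b,2.28+.8*b,2.28+.3*b]+[2.28]*77
    d=[sim.sim([[.125,2.28]]*80+[[.05,0]]+[[.125,w] for w in ws],W)[1][-2010:] for W in(3.12,3.19,3.26)]
    print(round(b,1),[(x.min().round(3),x.max().round(3)) for x in d])
b=.5;ws=[2.28+b,2.28+.8*b,2.28+.3*b]+[2.28]*77
L=sim.load();L["log"]+=[[.125,w] for w in ws];json.dump(L,open("log.json","w"));plan.rows(ws)
E
```

```text
0.0 [(np.float64(0.694), np.float64(0.902)), (np.float64(0.675), np.float64(0.876)), (np.float64(0.66), np.float64(0.851))]
0.1 [(np.float64(0.714), np.float64(0.888)), (np.float64(0.693), np.float64(0.864)), (np.float64(0.677), np.float64(0.84))]
0.2 [(np.float64(0.731), np.float64(0.877)), (np.float64(0.709), np.float64(0.854)), (np.float64(0.69), np.float64(0.831))]
0.3 [(np.float64(0.745), np.float64(0.868)), (np.float64(0.721), np.float64(0.847)), (np.float64(0.7), np.float64(0.825))]
0.4 [(np.float64(0.755), np.float64(0.864)), (np.float64(0.729), np.float64(0.845)), (np.float64(0.708), np.float64(0.826))]
0.5 [(np.float64(0.762), np.float64(0.868)), (np.float64(0.735), np.float64(0.85)), (np.float64(0.713), np.float64(0.833))]
0.6 [(np.float64(0.768), np.float64(0.88)), (np.float64(0.74), np.float64(0.862)), (np.float64(0.717), np.float64(0.845))]
0.7 [(np.float64(0.772), np.float64(0.896)), (np.float64(0.744), np.float64(0.879)), (np.float64(0.719), np.float64(0.862))]
0.8 [(np.float64(0.76), np.float64(0.916)), (np.float64(0.733), np.float64(0.898)), (np.float64(0.708), np.f
[... 1109 characters left out ...]
 0; -1 0.56 0.35 0 0 0 0
-1 0.44 0.5 0 0 0 0; -1 0.28 0.59 0 0 0 0; -1 0.1 0.66 0 0 0 0; -1 -0.08 0.66 0 0 0 0; -1 -0.27 0.6 0 0 0 0; -1 -0.42 0.51 0 0 0 0; -1 -0.56 0.37 0 0 0 0; -1 -0.63 0.2 0 0 0 0; -1 -0.66 0.01 0 0 0 0; -1 -0.64 -0.18 0 0 0 0
-1 -0.56 -0.35 0 0 0 0; -1 -0.45 -0.49 0 0 0 0; -1 -0.29 -0.6 0 0 0 0; -1 -0.1 -0.65 0 0 0 0; -1 0.08 -0.66 0 0 0 0; -1 0.26 -0.61 0 0 0 0; -1 0.42 -0.51 0 0 0 0; -1 0.55 -0.37 0 0 0 0; -1 0.63 -0.2 0 0 0 0; -1 0.67 -0.02 0 0 0 0
-1 0.64 0.18 0 0 0 0; -1 0.56 0.34 0 0 0 0; -1 0.45 0.49 0 0 0 0; -1 0.29 0.6 0 0 0 0; -1 0.11 0.65 0 0 0 0; -1 -0.07 0.66 0 0 0 0; -1 -0.26 0.61 0 0 0 0; -1 -0.42 0.51 0 0 0 0; -1 -0.55 0.37 0 0 0 0; -1 -0.63 0.21 0 0 0 0
```

```bash
(python3 -m inch '-1 0.47 -0.65 0 0 0 0; -1 0.65 -0.44 0 0 0 0; -1 0.68 -0.19 0 0 0 0; -1 0.66 0.01 0 0 0 0; -1 0.63 0.19 0 0 0 0; -1 0.55 0.37 0 0 0 0; -1 0.43 0.51 0 0 0 0; -1 0.27 0.6 0 0 0 0; -1 0.08 0.66 0 0 0 0; -1 -0.1 0.66 0 0 0 0'
python3 -m inch '-1 -0.28 0.6 0 0 0 0; -1 -0.44 0.49 0 0 0 0; -1 -0.56 0.35 0 0 0 0; -1 -0.64 0.18 0 0 0 0; -1 -0.66 0 0 0 0 0; -1 -0.64 -0.19 0 0 0 0; -1 -0.55 -0.37 0 0 0 0; -1 -0.43 -0.5 0 0 0 0; -1 -0.27 -0.61 0 0 0 0; -1 -0.09 -0.65 0 0 0 0'
python3 -m inch '-1 0.1 -0.66 0 0 0 0; -1 0.27 -0.6 0 0 0 0; -1 0.44 -0.5 0 0 0 0; -1 0.56 -0.35 0 0 0 0; -1 0.64 -0.19 0 0 0 0; -1 0.66 0 0 0 0 0; -1 0.63 0.19 0 0 0 0; -1 0.56 0.36 0 0 0 0; -1 0.43 0.5 0 0 0 0; -1 0.28 0.6 0 0 0 0'
python3 -m inch '-1 0.09 0.66 0 0 0 0; -1 -0.09 0.66 0 0 0 0; -1 -0.27 0.6 0 0 0 0; -1 -0.44 0.5 0 0 0 0; -1 -0.55 0.36 0 0 0 0; -1 -0.64 0.19 0 0 0 0; -1 -0.66 0 0 0 0 0; -1 -0.64 -0.18 0 0 0 0; -1 -0.56 -0.36 0 0 0 0; -1 -0.44 -0.5 0 0 0 0'
python3 -m inch '-1 -0.27 -0.6 0 0 0 0; -1 -0.1 -0.65 0 0 0 0; -1 0.09 -0.66 0 0 0 0; -1 0.27 -0.6 0 0 0 0; -1 0.43 -0.51 0 0 0 0; -1 0.55 -0.36 0 0 0 0; -1 0.64 -0.19 0 0 0 0; -1 0.66 -0.01 0 0 0 0; -1 0.64 0.18 0 0 0 0; -1 0.56 0.35 0 0 0 0'
python3 -m inch '-1 0.44 0.5 0 0 0 0; -1 0.28 0.59 0 0 0 0; -1 0.1 0.66 0 0 0 0; -1 -0.08 0.66 0 0 0 0; -1 -0.27 0.6 0 0 0 0; -1 -0.42 0.51 0 0 0 0; -1 -0.56 0.37 0 0 0 0; -1 -0.63 0.2 0 0 0 0; -1 -0.66 0.01 0 0 0 0; -1 -0.64 -0.18 0 0 0 0'
python3 -m inch '-1 -0.56 -0.35 0 0 0 0; -1 -0.45 -0.49 0 0 0 0; -1 -0.29 -0.6 0 0 0 0; -1 -0.1 -0.65 0 0 0 0; -1 0.08 -0.66 0 0 0 0; -1 0.26 -0.61 0 0 0 0; -1 0.42 -0.51 0 0 0 0; -1 0.55 -0.37 0 0 0 0; -1 0.63 -0.2 0 0 0 0; -1 0.67 -0.02 0 0 0 0'
python3 -m inch '-1 0.64 0.18 0 0 0 0; -1 0.56 0.34 0 0 0 0; -1 0.45 0.49 0 0 0 0; -1 0.29 0.6 0 0 0 0; -1 0.11 0.65 0 0 0 0; -1 -0.07 0.66 0 0 0 0; -1 -0.26 0.61 0 0 0 0; -1 -0.42 0.51 0 0 0 0; -1 -0.55 0.37 0 0 0 0; -1 -0.63 0.21 0 0 0 0') | grep -E 'time|^force|ee_pos'; python3 meas.py
```

```text
time_s: 39.38
ee_pos: [0.438, 0.1037, 0.1488]
force: [4.3, -4.7, 11.9]
time_s: 40.62
ee_pos: [0.5752, 0.0822, 0.1488]
force: [-8.8, 2.0, 15.4]
time_s: 41.88
ee_pos: [0.4376, 0.0626, 0.1488]
force: [3.7, -1.7, 11.5]
time_s: 43.12
ee_pos: [0.5641, 0.1205, 0.1488]
force: [-10.7, -3.7, 17.0]
time_s: 44.38
ee_pos: [0.4598, 0.0287, 0.1488]
force: [4.6, 1.9, 12.4]
time_s: 45.62
ee_pos: [0.5334, 0.1466, 0.1488]
force: [-6.0, -9.1, 18.2]
time_s: 46.88
ee_pos: [0.4969, 0.0126, 0.1488]
force: [3.7, 6.4, 14.1]
time_s: 48.12
ee_pos: [0.4936, 0.1518, 0.1488]
force: [0.6, -11.4, 15.7]
d 0.8024528714223613 [(np.float64(0.034267), np.float64(3.2)), (np.float64(0.034277), np.float64(3.18)), (np.float64(0.035477), np.float64(3.22))]
[(0.306, 0.309), (0.251, 0.253), (0.244, 0.241), (0.803, 0.833), (0.77, 0.815), (0.761, 0.737), (0.795, 0.802), (0.82, 0.877), (0.78, 0.739), (0.772, 0.753), (0.798, 0.825), (0.798, 0.804), (0.851, 0.758), (0.823, 0.893), (0.767, 0.834), (0.796, 0.716), (0.821, 0.807), (0.792, np.float64(0.802))]
```

Both ends of the 10 s unbroken hold read 0.80–0.81, centred in the arc. Now the shaped ramp to rest.

```bash
python3 - <<'E'
import sim,json,plan,numpy as np
W=3.2;d,v=.79,-.2
ws=[2.28]+[max(0,round(x,3)) for x in sim.shape(.79,-.05,-.2,0.,20,W)];print(np.round(ws,2))
t,dd,_=sim.sim([[.125,2.28]]*80+[[.05,0]]+[[.125,w] for w in ws]+[[.125,0]]*16,W);print(dd[-925::50].round(3))
plan.rows(ws)
E
```

```text
[2.28 2.12 2.02 1.93 1.83 1.73 1.61 1.49 1.35 1.21 1.06 0.91 0.77 0.64
 0.52 0.42 0.34 0.26 0.2  0.13 0.04]
[0.768 0.696 0.64  0.59  0.532 0.454 0.35  0.226 0.104 0.011 0.01  0.028
 0.031 0.017 0.    0.    0.    0.    0.   ]
-1 -0.66 0.02 0 0 0 0; -1 -0.6 -0.15 0 0 0 0; -1 -0.52 -0.28 0 0 0 0; -1 -0.41 -0.39 0 0 0 0; -1 -0.29 -0.44 0 0 0 0; -1 -0.18 -0.47 0 0 0 0; -1 -0.07 -0.47 0 0 0 0; -1 0.02 -0.43 0 0 0 0; -1 0.08 -0.38 0 0 0 0; -1 0.13 -0.33 0 0 0 0
-1 0.16 -0.27 0 0 0 0; -1 0.16 -0.21 0 0 0 0; -1 0.15 -0.17 0 0 0 0; -1 0.14 -0.12 0 0 0 0; -1 0.12 -0.1 0 0 0 0; -1 0.1 -0.07 0 0 0 0; -1 0.08 -0.05 0 0 0 0; -1 0.07 -0.03 0 0 0 0; -1 0.05 -0.03 0 0 0 0; -1 0.03 -0.02 0 0 0 0
-1 0.01 -0 0 0 0 0
```

```bash
(python3 -m inch '-1 -0.66 0.02 0 0 0 0; -1 -0.6 -0.15 0 0 0 0; -1 -0.52 -0.28 0 0 0 0; -1 -0.41 -0.39 0 0 0 0; -1 -0.29 -0.44 0 0 0 0; -1 -0.18 -0.47 0 0 0 0; -1 -0.07 -0.47 0 0 0 0; -1 0.02 -0.43 0 0 0 0; -1 0.08 -0.38 0 0 0 0; -1 0.13 -0.33 0 0 0 0'
python3 -m inch '-1 0.16 -0.27 0 0 0 0; -1 0.16 -0.21 0 0 0 0; -1 0.15 -0.17 0 0 0 0; -1 0.14 -0.12 0 0 0 0; -1 0.12 -0.1 0 0 0 0; -1 0.1 -0.07 0 0 0 0; -1 0.08 -0.05 0 0 0 0; -1 0.07 -0.03 0 0 0 0; -1 0.05 -0.03 0 0 0 0; -1 0.03 -0.02 0 0 0 0'
python3 -m inch '-1 0.01 0 0 0 0 0; -1 0 0 0 0 0 0; -1 0 0 0 0 0 0; -1 0 0 0 0 0 0; -1 0 0 0 0 0 0; -1 0 0 0 0 0 0; -1 0 0 0 0 0 0; -1 0 0 0 0 0 0' 10) | grep -E 'time|^force|ee_pos|grip'; python3 snap.py; python3 -m inch '1 0 0 0 0 0 0; 1 0 0 0 0 0 0; 1 0 0 0 0 0 0; 1 0 0 0 0 0 0; 1 0 0 0 0 0 0; 1 0 0 0 0 0 0; 1 0 0 0 0 0 0'
```

```text
time_s: 49.42
ee_pos: [0.5681, 0.052, 0.1488]
force: [-2.9, 3.5, 13.4]
grip_width: 0.0272
grip_force: 55.0
time_s: 50.68
ee_pos: [0.5367, 0.02, 0.1488]
force: [0.2, 0.4, 12.2]
grip_width: 0.0272
grip_force: 55.0
time_s: 51.68
ee_pos: [0.5359, 0.0197, 0.1478]
force: [0.3, -0.7, 8.2]
grip_width: 0.0289
grip_force: 10.0
d 0.019
time_s: 52.6
ee_pos: [0.5357, 0.0196, 0.1474]
eef_rot: [3.142, -0.0, -3.141]
force: [0.2, 0.7, -0.0]
grip_width: 0.0929
grip_force: 0.0
```

Released; now lift straight up and check.

```bash
python3 -m inch '1 0 0 -0.6 0 0 0; 1 0 0 -1 0 0 0; 1 0 0 -1 0 0 0; 1 0 0 -1 0 0 0; 1 0 0 -0.4 0 0 0; 1 0 0 0 0 0 0; 1 0 0 0 0 0 0; 1 0 0 0 0 0 0; 1 0 0 0 0 0 0; 1 0 0 0 0 0 0'; python3 snap.py; python3 - <<'E'
from h import *
cv2.imwrite("pics/end.png",camera("scene")["img"])
E
```

```text
time_s: 53.85
ee_pos: [0.5356, 0.0197, 0.2672]
eef_rot: [3.142, -0.0, -3.141]
force: [1.0, -0.5, -0.6]
grip_width: 0.0939
grip_force: 0.0
d -0.002
```

View pics/end.png

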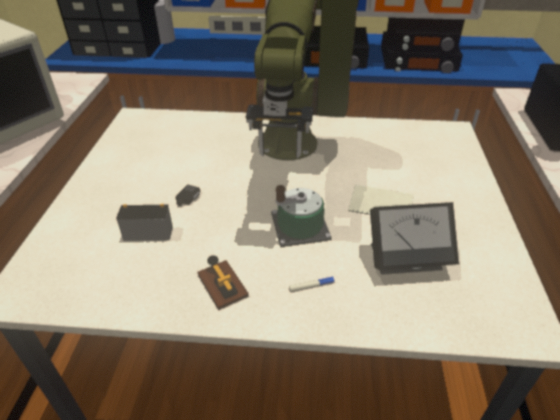

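The needle is back at zero near (400,237), the knob at (281,193) is free, and the bystanders haven't moved.

```bash
python3 -c "
from station import ticket
print(ticket.hand_in())"
```

```text
the job is handed in; nothing more can be done
None
```

The job is handed in: I turned the crank so the needle held the arc for about 10 s (it read 0.81 and 0.80 rad at the two ends and was not checked between), then stopped it with the needle at zero, the knob released and nothing else on the bench moved.

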